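Stand the fallen parts case back in its row

TASK

One of the three small-parts cases lies flat on the wooden stand, sticking out over the stand's open end. Gently tip it up so that it stands by itself on its long hinge edge, catches on top, beside the two standing cases; then close it up against the row, in line with it, and put the steel bookend on the stand, plate flat against the middle of the case, so that the row is held. Leave the jar and the screwdriver where they are and do not knock the other cases over.

Things in the scene. Friction and masses are not known exactly. Their poses are not given: they have to be found in the camera images.
- stand_deck (a point): Point on the level top (deck) of the fixed plywood stand, 60 mm above the table; x, y are the stand's axes, z up. The deck spans x -100..100 and y -125..100 mm from here. At y = -125 a fixed 12 mm panel rises 110 mm above the deck; the y = +100 end is open (below the deck an upright board flush with it). Place and yaw vary; the stand cannot move.
- case_center (a point): Centre of the case to stand up: closed rigid box, grey tray, clear lid, 160 (own x) x 120 (y) x 40 mm (z), about 0.45 kg. Starts flat, own z up, own y along the stand's y; its +y edge, with two thin black catches, sticks out 30-50 mm past the stand's open end, free space below. Its -y edge is the hinge edge, 30-50 mm from the row. Stood up: own y up, own z to the row.
- row_b_center (a point): Centre of the standing case nearest to the lying one, same size, loose, on its hinge edge: 160 mm along own x, 40 mm along own y, 120 mm high (own z up). Its own y points along the stand's +y, to the lying case.
- row_a_center (a point): Centre of the other standing case, alike and same axes, between row_b and the end panel, all with gaps of a few mm at most.
- bookend_plate (a point): Centre of the upright plate of the dark steel bookend, loose, 0.5 kg, on the table beyond the end panel (it and the jar may swap places). Plate 60 wide (own x), 12 thick (y), 120 mm high (z up). At its bottom a foot 60 wide, 8 thick runs 50 mm from the plate's +y face towards own +y. The plain -y face goes against the case, foot pointing away. Own y starts within 0.4 rad of world y.
- case: The same case as case_center: origin at the centre of its 160 x 120 mm tray underside (20 mm below case_center along own z), same axes; its edges are eased by 2 to 3 mm.
- bookend: The same bookend as bookend_plate, same axes: origin on its underside, at the plain -y face.
- jar: Bystander: closed glass jar, 60 mm across, 80 mm high, on the table in one of the two places beyond the end panel; origin under its centre.
- driver: Bystander: screwdriver 190 mm long, 30 mm thick at most, lying on the table to the right of the jar and bookend; origin on its underside.
Mind the look-alikes: they are no part of the job. Leave any turquoise look-alike of the bookend alone.

How it is judged:
By the outcome, as a careful person would: the job done as asked, in the order asked, and still so for the second after the job is handed in, with the robot touching nothing.
It also fails if it takes over 70 s, if anything falls off the work surface, if the arm or the gripper's body presses on something with over 40 N, if the wrist force passes 120 N, or if a joint passes its speed limit or range.

ROBOT

A 6-joint arm with a two-finger parallel gripper is mounted at the origin on the work surface. World frame = base frame: x ahead of the robot, y to its left, z up, the work surface at z = 0. Lengths are in mm, angles in degrees, forces in N, time in s.
With the tool pointing down it reaches from about 300 to 850 mm from the base axis. Payload 4.2 kg.
Tool frame: the origin (TCP) lies midway between the tips of the shut fingers; the grasp point (between the pads) lies 19 mm behind it; z points along the fingers, x is the direction in which the jaws open and shut, and the axes are right-handed (so a half turn about z gives the same grasp; the last joint's range is limited). The gripper opens to 91 mm and grips with 3 to 60 N. Pads are 32 mm wide; open, the fingers measure 118 mm over their backs; the gripper's body (76 mm by 178 mm) begins 60 mm behind the grasp point.
Start: joints at [69.672, 18.312, 89.639, -0, 72.044, -1.146], TCP at [188.936, 543.09, 213.976] pointing down, gripper open.
Joint ranges: [-177.97, 177.97], [-48.28, 115.42], [12.27, 149.76], [-77.06, 257.06], [2.81, 150.46], [-146.56, 146.56]. Speed limits (degrees/s): [147.25, 147.25, 180, 180, 180, 180].

INTERFACE

Orientations are given as [roll, pitch, yaw] about the fixed x, y, z axes, in that order (R = Rz(yaw) Ry(pitch) Rx(roll)).
In Python, from workcell import monitor, vision, job, models gives the robot as it stands.
- The arm moves only by the shell command python3 -m creep 'ROWS' [FORCE]. ROWS is text: rows parted by semicolons, each of 7 numbers parted by spaces: the shift along the world's x, y, z in cm, then the turn, a rotation vector about the world's x, y, z in rad, then the gripper's target within -1 to 1 (shut at 1, half-way at 0, fully open at -1). In form: tx ty tz ax ay az hand; .... A call has 1 to 12 rows; each row shifts and turns the pose as measured when the row begins; what a row does not reach is not made up. A row lasts 1/12 s, in which the tool goes at most 41.7 mm and 7.16 degrees, less where a joint would pass 70% of its speed; a pose out of reach is approached as far as the arm can. A call is refused whole if a number of a shift passes 4.17 or a number of a turn 0.125, either way. A call with a gripper value outside its range is refused whole. The fingers move at their own pace and stop on an object; FORCE is the grip in N (left out, the last holds). Time passes only in rows, so rows that do not move let the fingers close. It gives the time, the measured TCP pose, the force and the opening at its end, in the units of the state.
- monitor.state(): the state, without advancing time (a new reading comes with each control period).
- vision.grab_frame(name): name is "scene" or "top" or "wrist"; returns a dict with "img" (480x640x3 uint8, red, green, blue), "mtx" (3x3 intrinsics, pixels), "view" (4x4, takes a point from world to camera coordinates). Camera axes: x right, y down, z forward; pixel columns grow to the right and rows downward; lengths in mm; the calibration is good to about 2 mm. A picture is of the moment at which its call begins. There is no depth.
- job.job_done(): hands the job in, once; it reports no verdict.
Trained networks look in the newest picture that a camera, given by its name, has taken for a name from the list of things; names that differ only in an ending like _2 or _b are one class to them, and where a whole thing is asked for, a point or a joint stands for the part that bears it (a point fixed in the world has none). Each returns a list of dicts, best first, with "confidence" (0 to 1); they miss things now and then, are a little off and sometimes report something else, mostly with a low value. They report only what shows in the picture. A call takes as long as a camera call. They do not tell look-alikes from the thing itself.
- models.search_frame(camera, query): "rect" ([left, top, right, bottom] in pixels, round what is visible of it).
- models.mark_of(camera, query): "at" ([column, row] in pixels: a listed point, or the origin of a listed thing).
The state is a dict: "time_s": time; "qpos": joint angles; "qvel": joint speeds; "effort": joint torques, N m; "ee_pos": TCP position; "ee_rot": TCP orientation; "force": force on the tool from outside, world axes, zero at the start; "torque": the same for the moment, N m; "gripper_width": finger opening in mm.
Only numpy, scipy, OpenCV 4.12 (cv2) and the standard library are available. Lean on these libraries where they do the work, as an engineer would, in place of code of your own. Each camera call takes 0.05 s, during which the arm holds its last target.

## Working session

There is one attempt and no reset: what is moved stays moved. The work goes in short steps, Python scripts to look and compute and a shell command to move; the robot and the scene stay as the last step left them, time stands still between calls to the robot, and variables do not carry over. Pictures are saved under pics/ and viewed, and the job is handed in when it is done.

```bash
ls; mkdir -p pics
python3 - <<'E'
from workcell import monitor, vision, job, models
import cv2
for c in ["scene","top","wrist"]:
    f=vision.grab_frame(c); cv2.imwrite(f"pics/{c}0.png",f["img"][:,:,::-1])
    print(c,f["mtx"].tolist(),f["view"].round(3).tolist())
    for q in ["stand_deck","case_center","row_b_center","row_a_center","bookend_plate","jar","driver","case","bookend"]:
        print(q,[(round(d["confidence"],2),[round(float(v)) for v in d["at"]]) for d in models.mark_of(c,q)][:4])
print(monitor.state())
E
```

```text
pics
scene [[611.8576393519672, 0.0, 307.31250829661036], [0.0, 611.8576393519672, 240.42897009077254], [0.0, 0.0, 1.0]] [[-0.771, 0.637, 0.015, 501.159], [0.442, 0.552, -0.707, -110.647], [-0.458, -0.539, -0.707, 1381.528], [0.0, 0.0, 0.0, 1.0]]
stand_deck [(0.74, [373, 325]), (0.52, [317, 214])]
case_center [(0.77, [418, 342])]
row_b_center [(0.78, [346, 284])]
row_a_center [(0.23, [350, 285])]
bookend_plate [(0.93, [232, 225]), (0.75, [218, 285]), (0.63, [168, 209])]
jar [(0.68, [315, 214]), (0.24, [372, 326])]
driver [(0.63, [238, 203]), (0.47, [351, 281])]
case [(0.7, [235, 201]), (0.61, [415, 350])]
bookend [(0.96, [174, 234]), (0.86, [222, 303]), (0.67, [230, 247])]
top [[524.6588223750457, 0.0, 311.2610968327237], [0.0, 524.6588223750457, 248.72625243988512], [0.0, 0.0, 1.0]] [[0.019, -1.0, -0.004, -101.323], [-0.994, -0.018, -0.11, 572.646], [0.11, 0.006, -0.994, 905.262], [0.0, 0.0, 0.0, 1.0]]
stand_deck [(0.79, [212, 246])]
case_center [(0.83, [164, 256])]
row_b_center [(0.85, [242, 240])]
row_a_center [(0.8, [268, 236])]
bookend_plate [(0.85, [415, 221]), (0.8, [481, 181]
[... 447 characters left out ...]
bookend_plate []
jar []
driver []
case []
bookend []
{'time_s': 1.5, 'qpos': array([ 6.96728959e+01,  1.83121068e+01,  8.96383057e+01,  3.62560624e-04,
        7.20438313e+01, -1.14637620e+00]), 'qvel': array([0.02851121, 0.04005759, 0.02898645, 0.02775155, 0.04570071,
       0.03848438]), 'effort': array([ 3.04661744e-04, -4.12348902e+01, -2.32226551e+01,  7.28900428e-02,
        3.76963592e-02, -7.87761429e-07]), 'ee_pos': array([188.92562331, 543.10159888, 213.97856442]), 'ee_rot': array([-1.79999770e+02, -5.76189515e-03,  7.08191603e+01]), 'force': array([ 0.20784062, -0.68817168, -0.39534209]), 'torque': array([-0.09106293, -0.01255429, -0.01923472]), 'gripper_width': 91.46058848679846}
```

View pics/scene0.png

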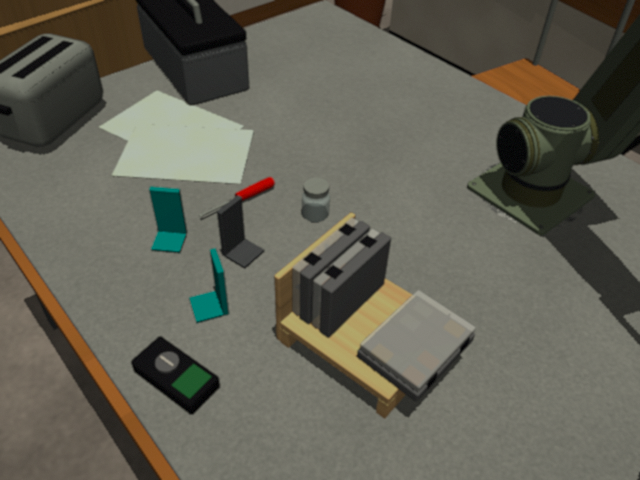

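View pics/top0.png

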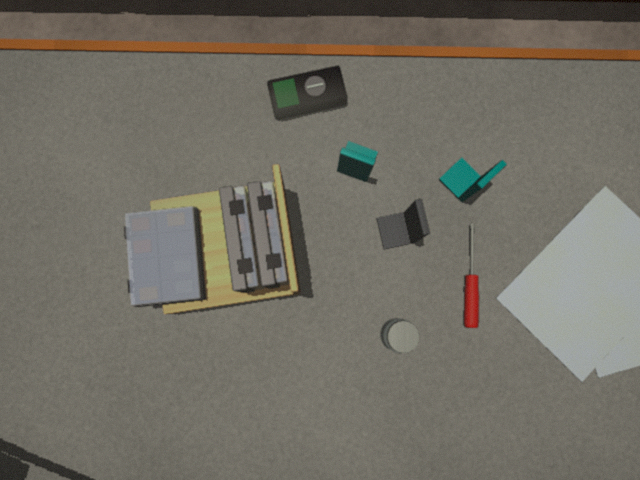

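View pics/wrist0.png

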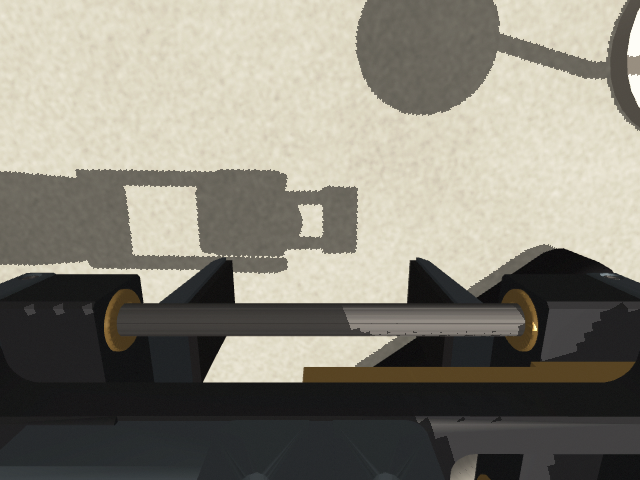

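The scene shows the lying case at (418,342), the row of two at (345,280), the dark bookend at (235,235), the jar at (315,200) and the driver at (240,197). There are three bookend shapes in the top view: dark at (415,225), turquoise at (357,160) and turquoise at (472,178). Only the dark steel one fits the description. I'll enlarge the top view to confirm it and to measure.

Run:
```python
import cv2
im=cv2.imread("pics/top0.png")
cv2.imwrite("pics/top_crop.png",cv2.resize(im[155:325,115:315],None,fx=4,fy=3.5,interpolation=cv2.INTER_CUBIC)[:600])
cv2.imwrite("pics/be_crop.png",cv2.resize(im[180:270,360:450],None,fx=6,fy=6,interpolation=cv2.INTER_CUBIC))
```

```text
(no output)
```

View pics/top_crop.png

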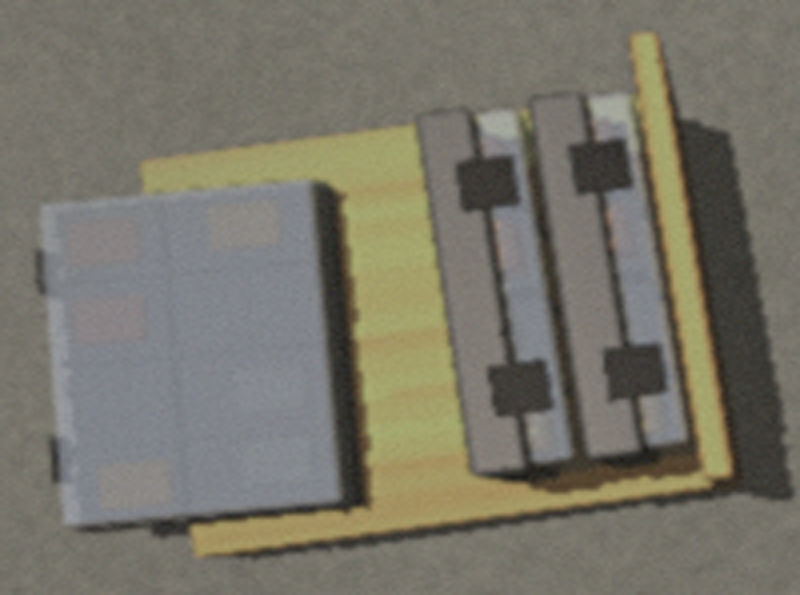

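View pics/be_crop.png

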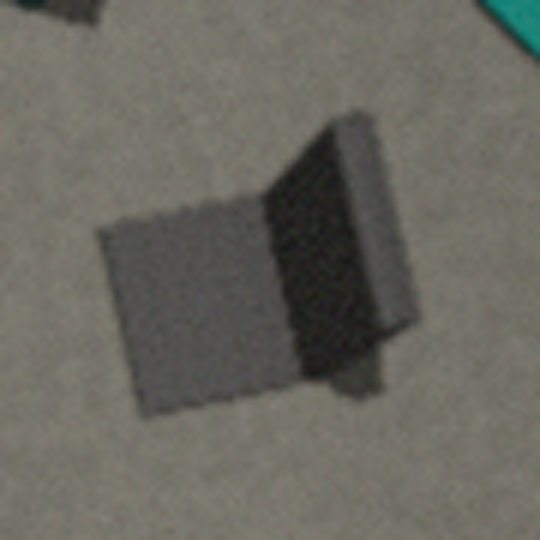

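```bash
cat > h.py <<'E'
import numpy as np, cv2
from scipy.optimize import least_squares
from scipy.spatial.transform import Rotation as Rn
from workcell import monitor, vision, models
def proj(f,P):
    P=np.atleast_2d(P); V=np.array(f["view"]);c=P@V[:3,:3].T+V[:3,3]
    u=c@np.array(f["mtx"]).T; return u[:,:2]/u[:,2:]
def unproj(f,px,z):
    V=np.array(f["view"]);K=np.array(f["mtx"])
    px=np.atleast_2d(px); d=np.linalg.solve(K,np.c_[px,np.ones(len(px))].T).T@V[:3,:3]
    o=-V[:3,:3].T@V[:3,3]; t=(z-o[2])/d[:,2]; return o+t[:,None]*d
def fit2(obj,W):
    # rigid xy fit obj(2d)->world(2d)
    a=np.array(obj,float);b=np.array(W)[:,:2]
    ac,bc=a.mean(0),b.mean(0); A=a-ac;B=b-bc
    th=np.arctan2((A[:,0]*B[:,1]-A[:,1]*B[:,0]).sum(),(A*B).sum())
    R=np.array([[np.cos(th),-np.sin(th)],[np.sin(th),np.cos(th)]])
    t=bc-R@ac; return t,np.degrees(th),np.linalg.norm(a@R.T+t-b,axis=1)
E
python3 - <<'E'
from h import *
f=vision.grab_frame("top"); g=vision.grab_frame("scene")
def C(p): p=np.array(p,float); return (p+.5)/[4,3.5]-.5+[115,155]
def B(p): p=np.array(p,float); return (p+.5)/6-.5+[360,180]
def show(n,obj,px,z):
    t,th,r=fit2(obj,unproj(f,px,z)); print(n,t.round(1),round(th,2),r.round(1)); return t,th
# image up = +x, image left=+y
b=lambda hx,y0,y1:[(hx,y1),(hx,y0),(-hx,y0),(-hx,y1)]
R={}
R['case']=show('case',b(80,-60,60),C([(42,205),(318,183),(345,502),(68,525)]),100)
R['b']=show('b',b(80,-20,20),C([(418,115),(515,108),(572,455),(475,472)]),180)
R['a']=show('a',b(80,-20,20),C([(532,97),(632,95),(688,438),(588,458)]),180)
R['panel']=show('panel',b(100,-137,-125),C([(632,35),(655,33),(733,475),(712,478)]),170)
show('deck',[(100,100),(-100,100)],C([(143,162),(190,526)]),60)
R['bt']=show('plate',b(30,0,12),B([(340,112),(365,112),(415,320),(385,335)]),120)
show('foot',b(30,12,62),B([(100,232),(265,195),(303,380),(145,415)]),8)
# scene overlay
im=cv2.resize(g["img"][:,:,::-1],None,fx=1,fy=1).copy()
def box(t,th,x0,x1,y0,y1,z0,z1,col):
    r=np.radians(th);M=np.array([[np.cos(r),-np.sin(r)],[np.sin(r),np.cos(r)]])
    for z in(z0,z1):
        q=np.array([(x0,y0),(x1,y0),(x1,y1),(x0,y1)])@M.T+t
        p=proj(g,np.c_[q,[z]*4]); cv2.polylines(im,[np.round(p*8).astype(int)],True,col,1,cv2.LINE_AA,3)
box(*R['case'],-80,80,-60,60,60,100,(0,0,255))
box(*R['b'],-80,80,-20,20,60,180,(0,255,0)); box(*R['a'],-80,80,-20,20,60,180,(255,0,0))
box(*R['panel'],-100,100,-125,100,60,60,(0,255,255)); box(*R['bt'],-30,30,0,12,0,120,(255,0,255));box(*R['bt'],-30,30,12,62,0,8,(255,0,255))
cv2.imwrite("pics/ov.png",cv2.resize(im[150:450,130:530],None,fx=2,fy=2,interpolation=cv2.INTER_CUBIC))
E
```

```text
case [551.4 154. ] 6.79 [3.9 5.  4.5 5.3]
b [574.9  18.7] 9.9 [2.1 4.4 3.9 2.6]
a [582.4 -24.4] 9.39 [1.1 5.2 4.3 1.6]
panel [569.   77.9] 10.18 [1.8 2.1 2.3 2.3]
deck [576.2  78.9] 9.34 [8.6 8.6]
plate [ 622.5 -276.3] 12.18 [2.8 2.7 2.  2. ]
foot [ 622.  -276.7] 13.14 [1.5 1.4 1.2 0.8]
```

View pics/ov.png

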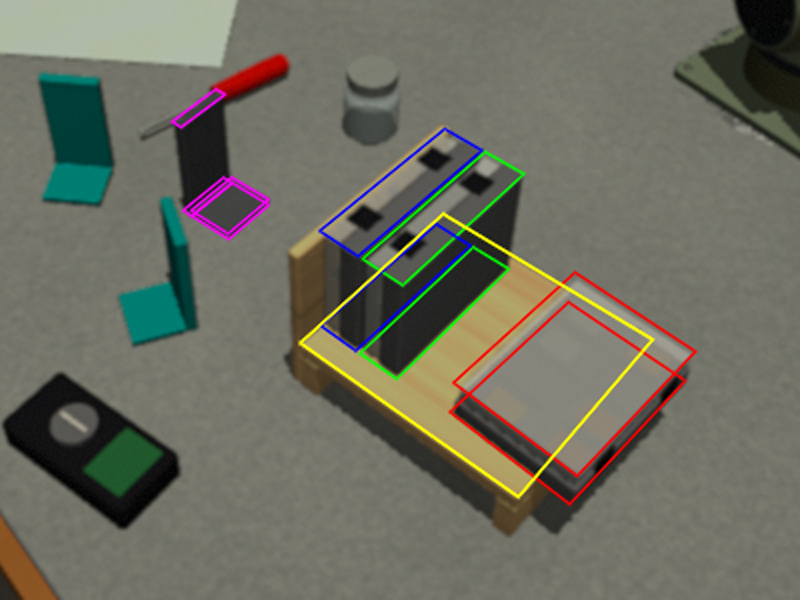

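Run:
```python
from h import *
# wrist orientation IK under guessed convention
def Rt(j1,j23,j4,j5,j6):
    d=np.radians
    R=Rn.from_rotvec([0,0,d(j1)])*Rn.from_rotvec([0,d(j23),0])*Rn.from_rotvec([0,0,d(j4)])*Rn.from_rotvec([0,d(j5),0])*Rn.from_rotvec([0,0,d(j6)])
    return R
q=monitor.state()
R=Rt(q['qpos'][0],q['qpos'][1]+q['qpos'][2],*q['qpos'][3:]); print(R.as_euler('xyz',degrees=True), q['ee_rot'])
psi=np.radians(7); cx=np.array([np.cos(psi),np.sin(psi),0])
for yaw in (97,-83):
  for ph in (25,35,60,90):
    T=Rn.from_rotvec(-np.radians(90-ph)*cx)*Rn.from_euler('xyz',[180,0,yaw],degrees=True)
    for j1,j23 in ((27,105),(27,125),(32,110)):
      W=(Rn.from_rotvec([0,0,np.radians(j1)])*Rn.from_rotvec([0,np.radians(j23),0])).inv()*T
      e=W.as_euler('ZYZ',degrees=True); print(yaw,ph,j1,j23,e.round(0), T.apply([0,0,1]).round(2))
```

```text
[-1.79999132e+02  6.87606746e-03 -1.09182270e+02] [ 1.79999132e+02 -6.87606746e-03  7.08177295e+01]
97 25 27 105 [-60. 101. 112.] [ 0.11 -0.9  -0.42]
97 25 27 125 [-58.  91. 130.] [ 0.11 -0.9  -0.42]
97 25 32 110 [-57. 102. 119.] [ 0.11 -0.9  -0.42]
97 35 27 105 [-51.  97. 114.] [ 0.1  -0.81 -0.57]
97 35 27 125 [-51.  84. 129.] [ 0.1  -0.81 -0.57]
97 35 32 110 [-48.  97. 121.] [ 0.1  -0.81 -0.57]
97 60 27 105 [-28.  87. 115.] [ 0.06 -0.5  -0.87]
97 60 27 125 [-30.  69. 125.] [ 0.06 -0.5  -0.87]
97 60 32 110 [-27.  84. 121.] [ 0.06 -0.5  -0.87]
97 90 27 105 [ -0.  75. 110.] [ 0.  0. -1.]
97 90 27 125 [  0.  55. 110.] [ 0.  0. -1.]
97 90 32 110 [ -0.  70. 115.] [ 0.  0. -1.]
-83 25 27 105 [-60. 101. -68.] [ 0.11 -0.9  -0.42]
-83 25 27 125 [-58.  91. -50.] [ 0.11 -0.9  -0.42]
-83 25 32 110 [-57. 102. -61.] [ 0.11 -0.9  -0.42]
-83 35 27 105 [-51.  97. -66.] [ 0.1  -0.81 -0.57]
-83 35 27 125 [-51.  84. -51.] [ 0.1  -0.81 -0.57]
-83 35 32 110 [-48.  97. -59.] [ 0.1  -0.81 -0.57]
-83 60 27 105 [-28.  87. -65.] [ 0.06 -0.5  -0.87]
-83 60 27 125 [-30.  69. -55.] [ 0.06 -0.5  -0.87]
-83 60 32 110 [-27.  84. -59.] [ 0.06 -0.5  -0.87]
-83 90 27 105 [  0.  75. -70.] [-0. -0. -1.]
-83 90 27 125 [  0.  55. -70.] [-0. -0. -1.]
-83 90 32 110 [  0.  70. -65.] [-0. -0. -1.]
```

```bash
python3 -m creep '2.9 -2.37 0 0 0 0.038 -0.75;2.9 -2.37 0 0 0 0.038 -0.75;2.9 -2.37 0 0 0 0.038 -0.75;2.9 -2.37 0 0 0 0.038 -0.75;2.9 -2.37 0 0 0 0.038 -0.75;2.9 -2.37 0 0 0 0.038 -0.75;2.9 -2.37 0 0 0 0.038 -0.75;2.9 -2.37 0 0 0 0.038 -0.75;2.9 -2.37 0 0 0 0.038 -0.75;2.9 -2.37 0 0 0 0.038 -0.75;2.9 -2.37 0 0 0 0.038 -0.75;2.9 -2.37 0 0 0 0.038 -0.75' 20
```

```text
time_s: 2.6
ee_pos: [544.3, 249.8, 215.0]
ee_rot: [-180.0, -0.3, 99.0]
force: [0.5, 0.4, 0.3]
gripper_width: 79.7
```

```bash
python3 -m creep '0 0 0 -0.1125 -0.0145 0 -0.75;0 0 0 -0.1125 -0.0145 0 -0.75;0 0 0 -0.1125 -0.0145 0 -0.75;0 0 0 -0.1125 -0.0145 0 -0.75;0 0 0 -0.1125 -0.0145 0 -0.75;0 0 0 -0.1125 -0.0145 0 -0.75;0 0 0 -0.1125 -0.0145 0 -0.75;0 0 0 -0.1125 -0.0145 0 -0.75;0 0 0 -0.1125 -0.0145 0 -0.75;0 0 0 -0.1125 -0.0145 0 -0.75;0 0 0 0 0 0 -0.75'
cat > st.py <<'E'
from h import *
q=monitor.state(); R=Rn.from_euler('xyz',q['ee_rot'],degrees=True).as_matrix()
C=np.array([551.4,154.]);a=np.radians(7);cy=np.array([-np.sin(a),np.cos(a)]);cx=np.array([np.cos(a),np.sin(a)])
p=q['ee_pos']; print('t',round(q['time_s'],2),'p',p.round(1),'q',q['qpos'].round(1),'F',q['force'].round(1),'w',round(q['gripper_width'],1))
print('case frame lat,s,z',((p[:2]-C)@cx).round(1),((p[:2]-C)@cy).round(1),p[2].round(1))
t=R[:,2];print('tool z az',np.degrees(np.arctan2(t[1],t[0])).round(1),'down',np.degrees(np.arcsin(-t[2])).round(1),'x',R[:,0].round(3),'y',R[:,1].round(3))
E
python3 st.py
```

```text
time_s: 3.52
ee_pos: [559.6, 234.7, 218.0]
ee_rot: [178.1, 67.7, 96.3]
force: [-0.2, -0.5, -2.0]
gripper_width: 80.0
t 3.52 p [559.6 234.7 218. ] q [ 45.6  42.4  77.7 -50.3 107.1 -45.2] F [-0.2 -0.5 -2. ] w 80.0
case frame lat,s,z 17.9 79.1 218.0
tool z az -81.7 down 22.3 x [-0.042  0.378 -0.925] y [0.99  0.14  0.013]
```

```bash
python3 -m creep '-1 0.9 -1 0 0 0 -0.75;-1 0.5 -3 0 0 0 -0.75;0 0 -3 0 0 0 -0.75;0 0 -3 0 0 0 -0.75;0 0 -1 0 0 0 -0.75;0 0 0 0 0 0 -0.75'; python3 st.py
python3 - <<'E'
from h import *
f=vision.grab_frame("scene"); cv2.imwrite("pics/s1.png",f["img"][:,:,::-1])
f=vision.grab_frame("wrist"); cv2.imwrite("pics/w1.png",f["img"][:,:,::-1])
E
```

```text
time_s: 4.02
ee_pos: [540.2, 250.7, 105.8]
ee_rot: [177.2, 66.5, 95.2]
force: [-0.9, -0.1, 0.5]
gripper_width: 79.9
t 4.02 p [540.2 250.7 105.8] q [ 47.4  48.7  82.  -46.4 100.2 -35.5] F [-0.9 -0.1  0.5] w 79.9
case frame lat,s,z 0.7 97.4 105.8
tool z az -81.7 down 23.5 x [-0.037  0.398 -0.917] y [0.99  0.137 0.02 ]
```

View pics/s1.png

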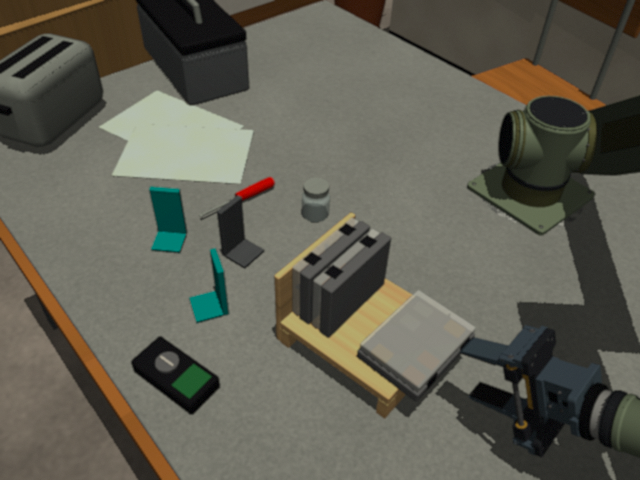

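View pics/w1.png

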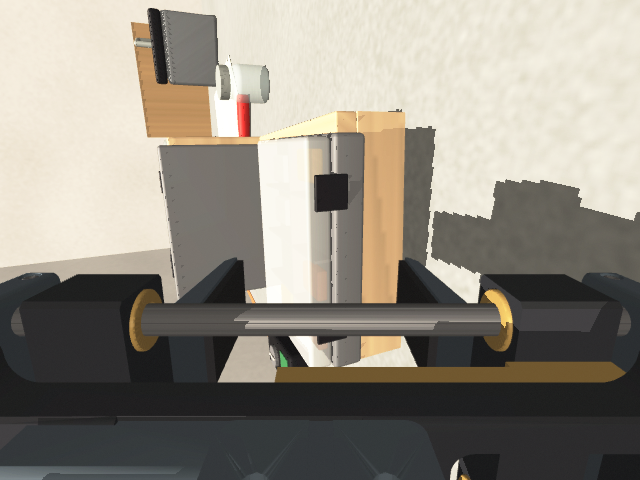

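The scene shows the gripper at (530,380), level with the case's overhanging edge. In the wrist view the case edge (columns 262 to 365) lies between the fingers (240 and 405) with room on both sides, so I move in.

```bash
python3 -m creep '0.2 -1.5 -0.6 0 0 0 -0.75;0.2 -1.5 -0.6 0 0 0 -0.75;0.2 -1.5 -0.5 0 0 0 -0.75;0.2 -1.4 -0.5 0 0 0 -0.75;0.1 -1 -0.4 0 0 0 -0.75;0 0 0 0 0 0 -0.75'; python3 st.py
python3 - <<'E'
from h import *
f=vision.grab_frame("scene"); cv2.imwrite("pics/s2.png",cv2.resize(f["img"][230:450,310:610,::-1],None,fx=2.5,fy=2.5))
E
```

```text
time_s: 4.62
ee_pos: [554.8, 182.7, 92.6]
ee_rot: [173.9, 65.3, 92.3]
force: [-1.3, -0.7, -2.7]
gripper_width: 79.3
t 4.62 p [554.8 182.7  92.6] q [ 42.7  46.4  89.4 -49.2  93.2 -32.7] F [-1.3 -0.7 -2.7] w 79.3
case frame lat,s,z 6.9 28.1 92.6
tool z az -81.1 down 24.5 x [-0.016  0.417 -0.909] y [0.99  0.135 0.044]
```

View pics/s2.png

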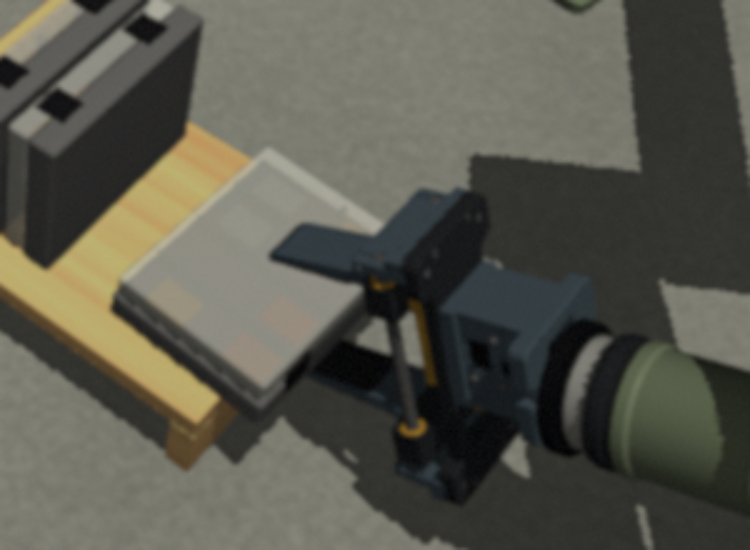

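```bash
python3 -m creep '-0.3 -0.6 -0.8 0 0.022 0 -0.75;-0.3 -0.6 -0.8 0 0.022 0 -0.75;0 0 0 0 0 0 -0.75'; python3 st.py
```

```text
time_s: 4.92
ee_pos: [549.6, 172.2, 78.5]
ee_rot: [179.7, 65.0, 97.5]
force: [-0.9, -0.4, -0.5]
gripper_width: 79.8
t 4.92 p [549.6 172.2  78.5] q [ 42.   46.8  90.7 -48.6  91.8 -33.8] F [-0.9 -0.4 -0.5] w 79.8
case frame lat,s,z 0.4 18.3 78.5
tool z az -82.1 down 25.0 x [-0.055  0.419 -0.906] y [0.991 0.136 0.002]
```

```bash
python3 -m creep '0 -0.1 0.7 0 0 0 -0.75;0 -0.1 0.7 0 0 0 -0.75;0 -0.1 0.7 0 0 0 -0.75;0 -0.1 0.6 0 0 0 -0.75;0 -0.1 0.6 0 0 0 -0.75;0 -0.1 0.6 0 0 0 -0.75;0 0 0 0 0 0 -0.75'; python3 st.py
python3 - <<'E'
from h import *
f=vision.grab_frame("scene"); cv2.imwrite("pics/s3.png",cv2.resize(f["img"][230:450,310:610,::-1],None,fx=2.5,fy=2.5))
E
```

```text
time_s: 5.5
ee_pos: [549.4, 167.3, 120.3]
ee_rot: [179.8, 64.8, 97.7]
force: [-0.5, -0.1, -2.9]
gripper_width: 79.8
t 5.5 p [549.4 167.3 120.3] q [ 41.7  43.4  90.4 -48.9  93.9 -36.8] F [-0.5 -0.1 -2.9] w 79.8
case frame lat,s,z -0.3 13.5 120.3
tool z az -82.0 down 25.2 x [-0.057  0.421 -0.905] y [0.99  0.138 0.002]
```

View pics/s3.png

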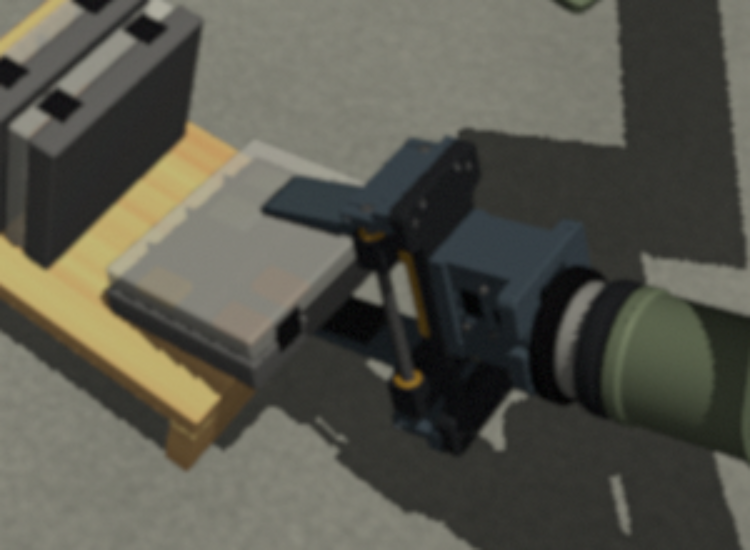

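The outer edge now rests on the lower finger and is lifted slightly, with the case unmoved otherwise. I close on it gradually.

```bash
python3 -m creep '0 0 0 0 0 0 -0.6;0 0 0 0 0 0 -0.45;0 0 0 0 0 0 -0.3;0 0 0 0 0 0 -0.15;0 0 0 0 0 0 0;0 0 0 0 0 0 0.1;0 0 0 0 0 0 0.3;0 0 0 0 0 0 0.3;0 0 0 0 0 0 0.3' 15; python3 st.py
python3 - <<'E'
from h import *
f=vision.grab_frame("scene"); cv2.imwrite("pics/s4.png",cv2.resize(f["img"][230:450,310:610,::-1],None,fx=2.5,fy=2.5))
E
```

```text
time_s: 6.3
ee_pos: [549.0, 168.7, 118.6]
ee_rot: [179.8, 64.7, 97.8]
force: [-0.7, 1.7, -0.4]
gripper_width: 40.3
t 6.3 p [549.  168.7 118.6] q [ 41.8  43.5  90.4 -48.8  93.8 -36.8] F [-0.7  1.7 -0.4] w 40.3
case frame lat,s,z -0.6 14.9 118.6
tool z az -82.0 down 25.3 x [-0.058  0.423 -0.904] y [0.99  0.138 0.001]
```

View pics/s4.png

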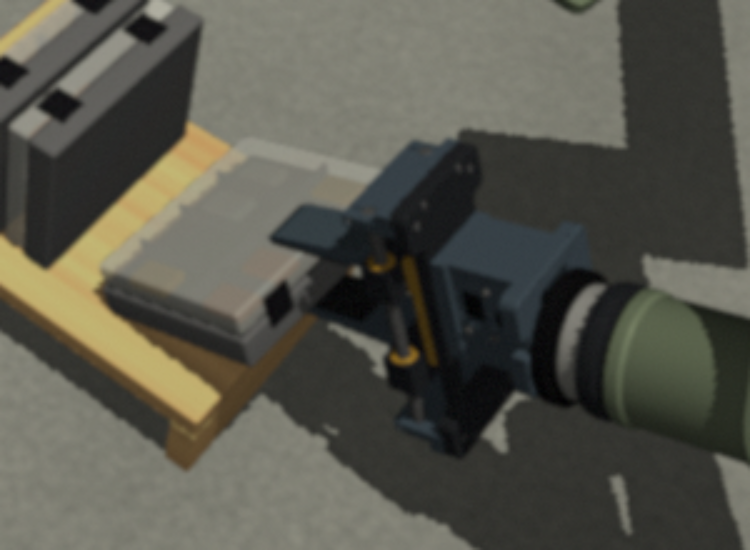

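```bash
python3 -m creep '0 0 0.3 0 0 0 0.3;-0.1 0.7 0.4 0 0 0 0.3;-0.1 0.7 0 0 0 0 0.3;-0.1 0.7 0 0 0 0 0.3;-0.1 0.7 0 0 0 0 0.3;0.05 -0.4 0.36 0.057 0.007 0 0.3;0.05 -0.4 0.36 0.057 0.007 0 0.3;0.05 -0.4 0.36 0.057 0.007 0 0.3;0.05 -0.4 0.36 0.057 0.007 0 0.3;0.05 -0.4 0.36 0.057 0.007 0 0.3;0.05 -0.4 0.36 0.057 0.007 0 0.3;0 0 0 0 0 0 0.3' 30
cat >> st.py <<'E'
th=np.arcsin(-t[2]); r=[92*np.cos(th)-20*np.sin(th),92*np.sin(th)+20*np.cos(th)]
S=np.array([569,78.]);b=np.radians(9.8);sy=np.array([-np.sin(b),np.cos(b)]);sx=np.array([np.cos(b),np.sin(b)])
print('pivot s,z',((p[:2]-C)@cy-r[0]).round(1),(p[2]-r[1]).round(1),'TCP in stand',((p[:2]-S)@sx).round(1),((p[:2]-S)@sy).round(1))
E
python3 st.py
```

```text
time_s: 7.35
ee_pos: [546.2, 178.9, 146.0]
ee_rot: [179.8, 44.5, 98.2]
force: [0.8, -0.4, -5.3]
gripper_width: 39.9
t 7.35 p [546.2 178.9 146. ] q [ 37.8  33.1  90.4 -37.9  83.9 -46.8] F [ 0.8 -0.4 -5.3] w 39.9
case frame lat,s,z -2.1 25.3 146.0
tool z az -81.6 down 45.5 x [-0.101  0.706 -0.701] y [0.99  0.144 0.002]
pivot s,z -24.9 66.4 TCP in stand -5.3 103.3
```

```bash
python3 -m creep '0.08 -0.6 0.31 0.064 0.009 0.002 0.3;0.08 -0.6 0.27 0.064 0.009 0.002 0.3;0.08 -0.62 0.23 0.064 0.009 0.002 0.3;0.08 -0.63 0.2 0.064 0.009 0.002 0.3;0.08 -0.64 0.16 0.064 0.009 0.002 0.3;0.08 -0.65 0.12 0.064 0.009 0.002 0.3;0.08 -0.66 0.08 0.064 0.009 0.002 0.3;0.08 -0.66 0.04 0.064 0.009 0.002 0.3;0.08 -0.66 0.01 0.064 0.009 0.002 0.3;0.08 -0.66 -0.03 0.064 0.009 0.002 0.3;0.08 -0.66 -0.07 0.064 0.009 0.002 0.3;0 0 0 0 0 0 0.3'; python3 st.py;  python3 - <<'E'
from h import *
for c in ("scene","top"):
    f=vision.grab_frame(c); cv2.imwrite(f"pics/{c}5.png",f["img"][:,:,::-1])
E
```

```text
time_s: 8.35
ee_pos: [552.5, 108.4, 157.8]
ee_rot: [180.0, 4.0, 100.6]
force: [-0.3, -1.8, -1.0]
gripper_width: 40.2
t 8.35 p [552.5 108.4 157.8] q [ 12.3  19.7  96.2  -4.5  64.3 -86.3] F [-0.3 -1.8 -1. ] w 40.2
case frame lat,s,z -4.5 -45.4 157.8
tool z az -79.2 down 86.0 x [-0.183  0.981 -0.07 ] y [0.983 0.183 0.   ]
pivot s,z -31.9 64.7 TCP in stand -11.1 32.8
```

View pics/scene5.png

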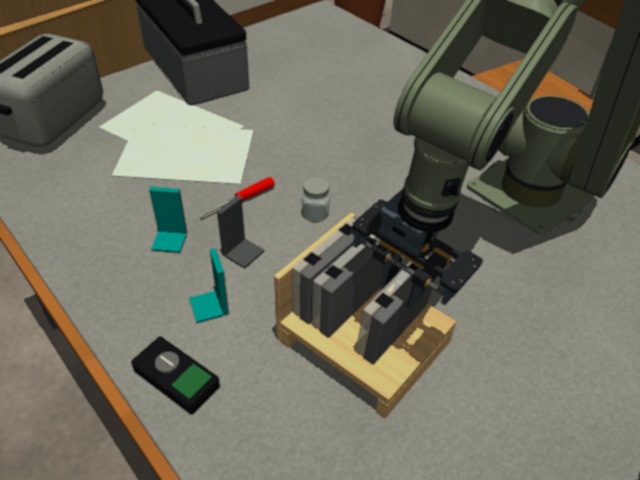

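View pics/top5.png

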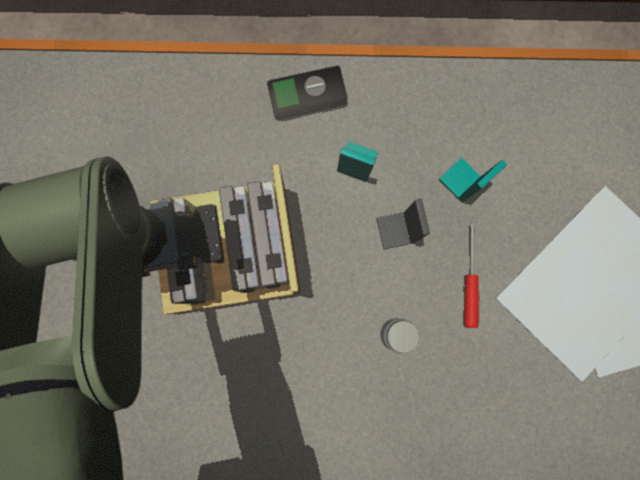

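```bash
python3 -m creep '0.36 -0.28 0 0.035 0.005 -0.003 0.3;0.36 -0.28 0 0.035 0.005 -0.003 0.3;0 0 0 0 0 0 0.3'; python3 st.py;  python3 - <<'E'
from h import *
for c in ("scene",):
    f=vision.grab_frame(c); cv2.imwrite(f"pics/{c}6.png",cv2.resize(f["img"][190:420,260:500,::-1],None,fx=2.5,fy=2.5))
E
```

```text
time_s: 8.7
ee_pos: [555.8, 105.9, 157.6]
ee_rot: [-179.5, 0.4, 100.7]
force: [1.2, -2.3, -2.0]
gripper_width: 39.7
t 8.7 p [555.8 105.9 157.6] q [  9.9  20.1  95.5  -0.5  64.9 -90.6] F [ 1.2 -2.3 -2. ] w 39.7
case frame lat,s,z -1.5 -48.2 157.6
tool z az -129.3 down 89.4 x [-0.185  0.983 -0.007] y [ 0.983  0.185 -0.009]
pivot s,z -29.3 65.4 TCP in stand -8.2 29.8
```

View pics/scene6.png

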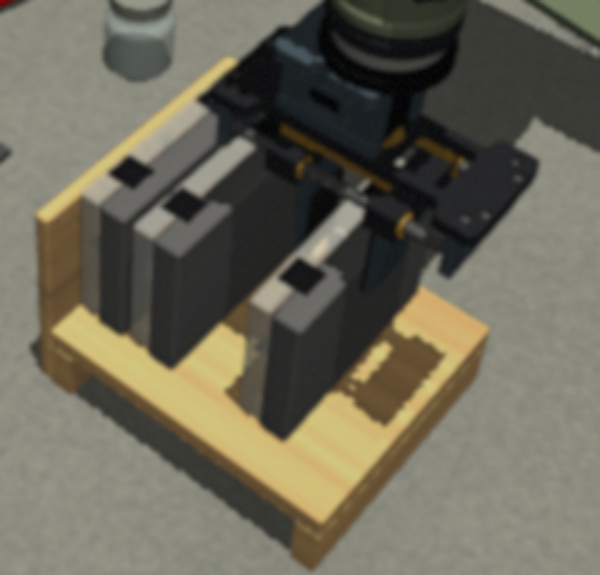

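The case hangs upright at about (300,340) in the crop, between the row and the open end. Next I lower it to contact.

```bash
python3 -m creep '0.15 0 -0.15 0 0 -0.01 0.3;0.15 0 -0.15 0.005 0 0 0.3;0 0 0 0 0 0 0.3'; python3 st.py; python3 -m creep '0 0 -0.15 0 0 0 0.3;0 0 0 0 0 0 0.3'; python3 st.py
```

```text
time_s: 9.0
ee_pos: [554.1, 107.8, 156.8]
ee_rot: [-179.0, 0.6, 100.4]
force: [1.2, -1.2, -3.9]
gripper_width: 40.0
t 9.0 p [554.1 107.8 156.8] q [ 10.2  20.3  95.3  -0.6  65.4 -89.9] F [ 1.2 -1.2 -3.9] w 40.0
case frame lat,s,z -2.9 -46.2 156.8
tool z az -141.2 down 88.8 x [-0.18   0.984 -0.01 ] y [ 0.984  0.18  -0.018]
pivot s,z -28.1 64.4 TCP in stand -9.6 31.9
time_s: 9.17
ee_pos: [552.9, 108.8, 156.1]
ee_rot: [-178.8, 0.8, 100.5]
force: [0.7, -0.9, -2.9]
gripper_width: 39.9
t 9.17 p [552.9 108.8 156.1] q [ 10.4  20.3  95.4  -0.9  65.5 -89.7] F [ 0.7 -0.9 -2.9] w 39.9
case frame lat,s,z -4.0 -45.1 156.1
tool z az -135.1 down 88.6 x [-0.183  0.983 -0.014] y [ 0.983  0.183 -0.02 ]
pivot s,z -27.4 63.6 TCP in stand -10.7 33.1
```

```bash
python3 -m creep '0.35 0 -0.05 0.01 -0.01 -0.005 0.3;0.3 0 -0.1 0.01 -0.01 -0.005 0.3;0 0 -0.15 0 0 0 0.3;0 0 -0.15 0 0 0 0.3'; python3 st.py
```

```text
time_s: 9.5
ee_pos: [554.9, 109.4, 155.6]
ee_rot: [-179.7, 0.1, 100.3]
force: [-2.1, -3.5, 10.2]
gripper_width: 40.0
t 9.5 p [554.9 109.4 155.6] q [ 10.1  20.1  95.8  -0.1  64.4 -90.2] F [-2.1 -3.5 10.2] w 40.0
case frame lat,s,z -2.0 -44.7 155.6
tool z az -150.8 down 89.6 x [-0.178  0.984 -0.002] y [ 0.984  0.178 -0.006]
pivot s,z -25.3 63.5 TCP in stand -8.6 33.3
```

```bash
python3 -m creep '0 0 0.05 0 0 0 0.12;0 0 0 0 0 0 0.05;0 0 0 0 0 0 0;0 0 0 0 0 0 -0.1;0 0 0 0 0 0 -0.25;0 0 0 0 0 0 -0.25'; python3 st.py; python3 -m creep '0 0 2 0 0 0 -0.25;0 0 3 0 0 0 -0.25;0 0 3 0 0 0 -0.25;-1 1.5 3 0 0 0 -0.25;-2 3 2 0 0 0 0;-2 4 0 0 0 0 0.5;-2 4 0 0 0 0 1;0 0 0 0 0 0 1;0 0 0 0 0 0 1';  python3 - <<'E'
from h import *
for c in ("scene","top"):
    f=vision.grab_frame(c); cv2.imwrite(f"pics/{c}7.png",f["img"][:,:,::-1])
    for q in ["case_center","row_b_center","row_a_center","case"]:
        print(c,q,[(round(d["confidence"],2),[round(float(v)) for v in d["at"]]) for d in models.mark_of(c,q)][:4])
E
python3 st.py
```

```text
time_s: 10.0
ee_pos: [554.8, 113.0, 154.7]
ee_rot: [-179.7, -0.1, 100.4]
force: [0.4, 0.2, -0.6]
gripper_width: 56.7
t 10.0 p [554.8 113.  154.7] q [ 10.3  20.2  95.8   0.1  64.4 -90.1] F [ 0.4  0.2 -0.6] w 56.7
case frame lat,s,z -1.6 -41.1 154.7
tool z az -179.7 down 89.7 x [-0.18   0.984  0.001] y [ 0.984  0.18  -0.006]
pivot s,z -21.6 62.6 TCP in stand -8.0 36.9
time_s: 10.75
ee_pos: [482.8, 239.6, 289.0]
ee_rot: [-179.6, -0.3, 100.2]
force: [0.1, -1.4, -0.4]
gripper_width: 26.4
scene case_center [(0.8, [398, 310])]
scene row_b_center [(0.67, [351, 278])]
scene row_a_center []
scene case [(0.91, [409, 315]), (0.24, [238, 203])]
top case_center [(0.78, [187, 251])]
top row_b_center [(0.71, [243, 238])]
top row_a_center []
top case [(0.71, [173, 254]), (0.5, [211, 246])]
t 11.25 p [483.8 237.6 288.5] q [ 24.7  13.   86.3   0.4  81.  -75.3] F [-0.   0.6 -0.3] w 0.4
case frame lat,s,z -56.9 91.2 288.5
tool z az 154.4 down 89.4 x [-0.172  0.985  0.006] y [ 0.985  0.172 -0.008]
pivot s,z 110.3 196.3 TCP in stand -56.8 171.8
```

View pics/scene7.png

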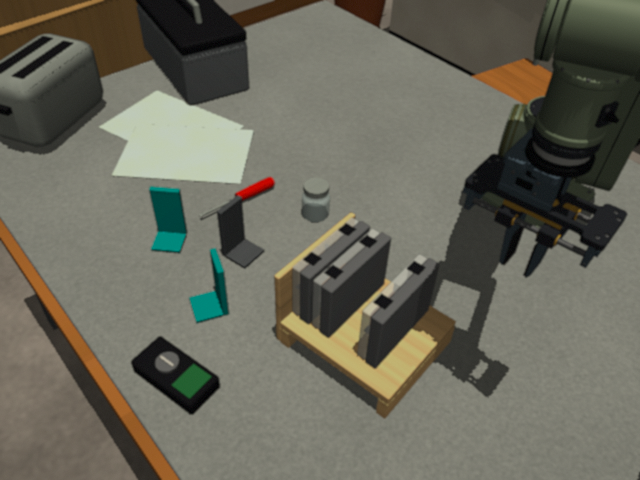

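View pics/top7.png

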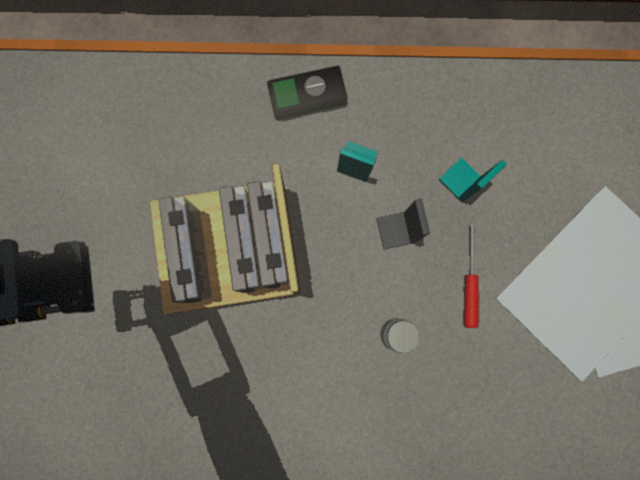

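The case stands by itself, upright with catches on top, in both views (scene (398,310), top (180,250)). The row is untouched. I'll measure it against the row.

Run:
```python
import cv2
im=cv2.imread("pics/top7.png")
cv2.imwrite("pics/t7.png",cv2.resize(im[175:315,150:310],None,fx=5,fy=4,interpolation=cv2.INTER_CUBIC))
```

```text
(no output)
```

View pics/t7.png

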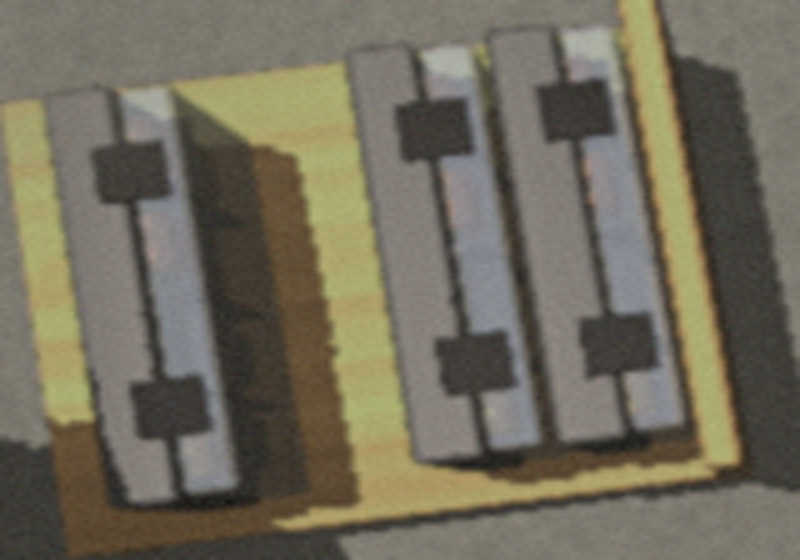

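Run:
```python
from h import *
f=vision.grab_frame("top")
C=lambda p:(np.array(p,float)+.5)/[5,4]-.5+[150,175]
b=[(80,20),(80,-20),(-80,-20),(-80,20)]
S=np.array([569,78.]);a=np.radians(9.8);sy=np.array([-np.sin(a),np.cos(a)]);sx=np.array([np.cos(a),np.sin(a)])
for n,px in dict(case=[(45,95),(170,88),(240,488),(115,503)],b=[(347,50),(475,46),(542,443),(415,460)],a=[(489,32),(617,26),(690,425),(560,441)]).items():
    t,th,r=fit2(b,unproj(f,C(px),180)); print(n,t.round(1),th.round(2),'stand',((t-S)@sx).round(1),((t-S)@sy).round(1),r.round(1))
# catches centres
for n,px in dict(case=[(131,173),(172,407)],b=[(435,128),(476,362)],a=[(576,109),(619,343)]).items():
    w=unproj(f,C(px),182); m=w[:,:2].mean(0); d=w[0]-w[1]; print(n,m.round(1),np.degrees(np.arctan2(d[1],d[0])).round(2),((m-S)@sx).round(1),((m-S)@sy).round(1))
```

```text
case [556.2 108.7] 10.32 stand -7.4 32.4 [1.2 4.5 2.6 3.2]
b [574.5  18.4] 9.36 stand -4.8 -59.6 [0.7 4.7 3.1 2.4]
a [582.4 -24.8] 9.5 stand -4.3 -103.6 [0.7 4.1 2.5 2.3]
case [556.8 105.4] 10.57 -7.3 29.1
b [575.5  14.9] 9.83 -4.3 -63.3
a [583.5 -27.6] 9.87 -3.7 -106.5
```

```bash
python3 -m creep '0.82 -0.58 -1.5 -0.1105 -0.0191 0 1;0.82 -0.58 -1.5 -0.1105 -0.0191 0 1;0.82 -0.58 -1.5 -0.1105 -0.0191 0 1;0.82 -0.58 -1.5 -0.1105 -0.0191 0 1;0.82 -0.58 -1.5 -0.1105 -0.0191 0 1;0.82 -0.58 -1.5 -0.1105 -0.0191 0 1;0.82 -0.58 -1.5 -0.1105 -0.0191 0 1;0 0 0 0 0 0 1'; python3 st.py
```

```text
time_s: 11.97
ee_pos: [547.7, 194.3, 184.4]
ee_rot: [179.1, 46.4, 99.3]
force: [-0.5, 1.1, -1.1]
gripper_width: 0.8
t 11.97 p [547.7 194.3 184.4] q [ 39.8  31.9  87.5 -39.3  88.2 -48.7] F [-0.5  1.1 -1.1] w 0.8
case frame lat,s,z 1.2 40.5 184.4
tool z az -79.4 down 43.6 x [-0.112  0.681 -0.724] y [0.985 0.174 0.011]
pivot s,z -12.3 106.5 TCP in stand -1.2 118.3
```

```bash
python3 -m creep '0 -0.5 -2.3 0 0 0 1;0 -0.5 -2.3 0 0 0 1;0 -0.6 -2.3 0 0 0 1;0 -0.6 -2.1 0 0 0 1;0 -0.6 -1.4 0 0 0 1;0 -0.2 0 0 0 0 1;0 0 0 0 0 0 1'; python3 st.py
```

```text
time_s: 12.55
ee_pos: [549.2, 165.1, 81.7]
ee_rot: [178.5, 45.3, 98.7]
force: [-0.3, 0.2, 0.9]
gripper_width: 0.6
t 12.55 p [549.2 165.1  81.7] q [ 37.3  36.4  95.7 -40.8  76.3 -41.6] F [-0.3  0.2  0.9] w 0.6
case frame lat,s,z -0.8 11.3 81.7
tool z az -79.2 down 44.7 x [-0.106  0.696 -0.71 ] y [0.985 0.169 0.018]
pivot s,z -40.0 2.8 TCP in stand -4.7 89.2
```

```bash
python3 -m creep '0 -0.5 -0.1 0 0.006 0 1;0 -0.5 -0.1 0 0.006 0 1;0 -0.4 -0.1 0 0.006 0 1;0 -0.3 0 0 0 0 1;0 -0.3 0 0 0 0 1;0 0 0 0 0 0 1'; python3 st.py
```

```text
time_s: 13.05
ee_pos: [552.1, 144.7, 85.4]
ee_rot: [179.2, 44.6, 99.0]
force: [-0.4, 0.0, -0.4]
gripper_width: 0.4
t 13.05 p [552.1 144.7  85.4] q [ 35.4  35.3  96.9 -41.1  75.1 -43.1] F [-0.4  0.  -0.4] w 0.4
case frame lat,s,z -0.4 -9.3 85.4
tool z az -79.8 down 45.3 x [-0.112  0.703 -0.703] y [0.986 0.167 0.01 ]
pivot s,z -59.8 5.9 TCP in stand -5.3 68.6
```

```bash
python3 -m creep '-0.1 -0.2 -0.3 0 0 0 1;-0.1 -0.2 -0.3 0 0 0 1;0 -0.2 -0.2 0 0 0 1;0 -0.2 -0.1 0 0 0 1;0 0 0 0 0 0 1'; python3 st.py;  python3 - <<'E'
from h import *
f=vision.grab_frame("scene"); cv2.imwrite(f"pics/scene8.png",cv2.resize(f["img"][190:420,260:500,::-1],None,fx=2.5,fy=2.5))
E
```

```text
time_s: 13.47
ee_pos: [549.7, 136.2, 75.5]
ee_rot: [179.2, 44.6, 99.1]
force: [-0.3, 0.0, -0.0]
gripper_width: 0.4
t 13.47 p [549.7 136.2  75.5] q [ 34.9  35.6  98.3 -41.7  73.6 -42.2] F [-0.3  0.  -0. ] w 0.4
case frame lat,s,z -3.8 -17.4 75.5
tool z az -79.8 down 45.4 x [-0.112  0.703 -0.702] y [0.986 0.168 0.01 ]
pivot s,z -67.8 -4.0 TCP in stand -9.1 60.7
```

View pics/scene8.png

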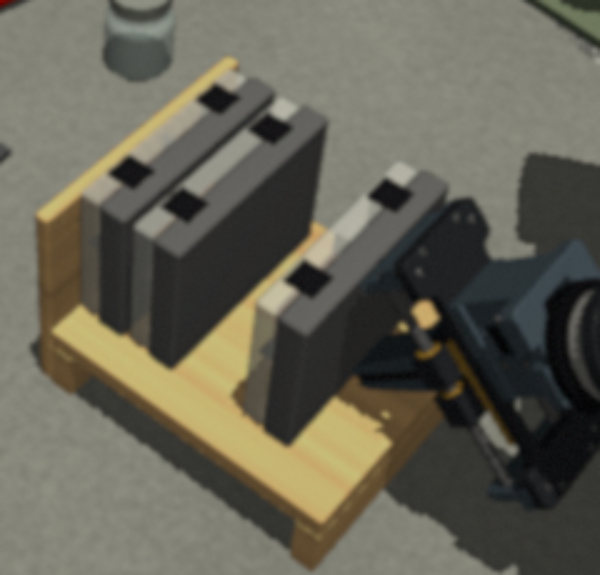

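```bash
python3 -m creep '0.07 -0.3 0 0 0 0 1;0.07 -0.3 0 0 0 0 1;0.07 -0.3 0 0 0 0 1;0.07 -0.3 0 0 0 0 1;0.07 -0.3 0 0 0 0 1;0.07 -0.3 0 0 0 0 1;0.07 -0.3 0 0 0 0 1;0.07 -0.3 0 0 0 0 1'; python3 st.py;  python3 - <<'E'
from h import *
f=vision.grab_frame("scene"); cv2.imwrite(f"pics/scene9.png",cv2.resize(f["img"][190:420,260:500,::-1],None,fx=2.5,fy=2.5))
E
```

```text
time_s: 14.18
ee_pos: [556.6, 114.0, 75.3]
ee_rot: [178.9, 44.3, 99.0]
force: [-1.0, 3.8, 1.2]
gripper_width: 0.3
t 14.18 p [556.6 114.   75.3] q [ 32.8  34.9  99.6 -42.9  71.7 -42.9] F [-1.   3.8  1.2] w 0.3
case frame lat,s,z 0.3 -40.4 75.3
tool z az -79.4 down 45.7 x [-0.112  0.707 -0.698] y [0.985 0.17  0.014]
pivot s,z -90.3 -4.5 TCP in stand -6.1 37.6
```

View pics/scene9.png

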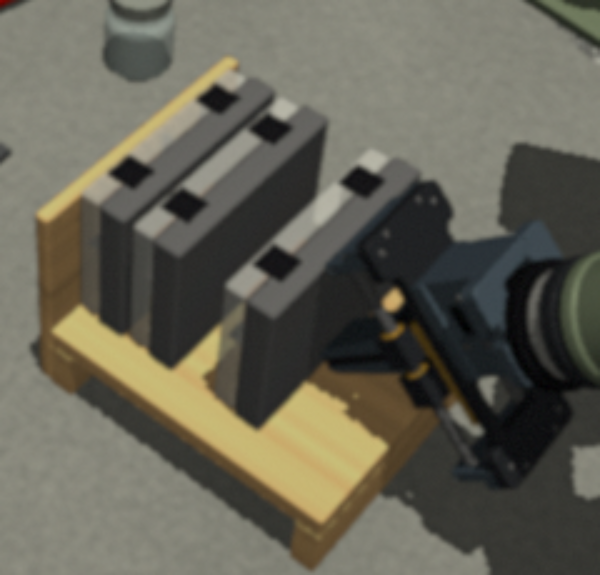

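```bash
python3 -m creep '0.05 -0.25 -0.05 0 0 0 1;0.05 -0.25 -0.05 0 0 0 1;0.05 -0.25 -0.05 0 0 0 1;0.05 -0.25 -0.05 0 0 0 1;0.05 -0.25 0 0 0 0 1;0.05 -0.25 0 0 0 0 1;0.05 -0.25 0 0 0 0 1;0.05 -0.25 0 0 0 0 1'; python3 st.py;  python3 - <<'E'
from h import *
f=vision.grab_frame("scene"); cv2.imwrite(f"pics/scene10.png",cv2.resize(f["img"][190:420,260:500,::-1],None,fx=2.5,fy=2.5))
E
```

```text
time_s: 14.9
ee_pos: [562.1, 92.3, 74.9]
ee_rot: [178.6, 44.3, 98.9]
force: [-0.3, 3.5, 1.5]
gripper_width: 0.4
t 14.9 p [562.1  92.3  74.9] q [ 30.8  34.4 100.8 -44.2  70.2 -43.3] F [-0.3  3.5  1.5] w 0.4
case frame lat,s,z 3.1 -62.6 74.9
tool z az -79.2 down 45.7 x [-0.11   0.707 -0.698] y [0.985 0.17  0.017]
pivot s,z -112.5 -4.9 TCP in stand -4.4 15.2
```

View pics/scene10.png

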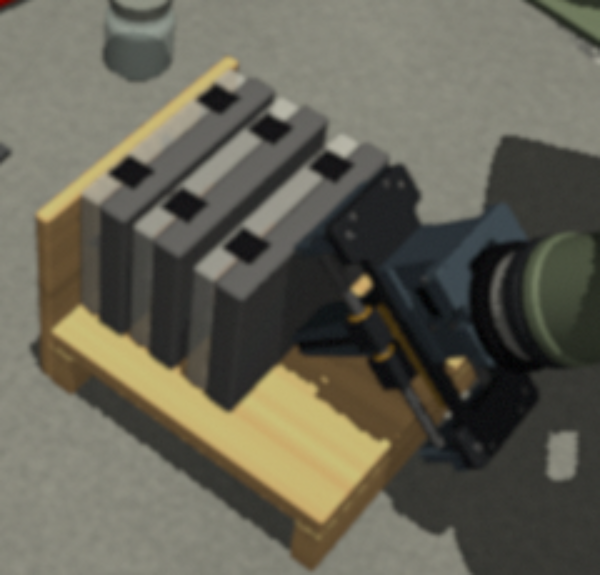

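It slides upright, now roughly 10 to 15 mm from row_b.

```bash
python3 -m creep '0.03 -0.2 0 0 0 0 1;0.03 -0.2 0 0 0 0 1;0.03 -0.2 0 0 0 0 1;0.03 -0.2 0 0 0 0 1'; python3 -m creep '0.03 -0.2 0 0 0 0 1;0.03 -0.15 0 0 0 0 1'; python3 st.py;  python3 - <<'E'
from h import *
f=vision.grab_frame("scene"); cv2.imwrite(f"pics/scene11.png",cv2.resize(f["img"][190:420,260:500,::-1],None,fx=2.5,fy=2.5))
E
```

```text
time_s: 15.28
ee_pos: [563.7, 83.2, 74.9]
ee_rot: [178.6, 44.3, 98.9]
force: [-1.8, 3.6, 2.1]
gripper_width: 0.3
time_s: 15.45
ee_pos: [564.4, 80.6, 74.9]
ee_rot: [178.5, 44.2, 98.8]
force: [-3.9, 7.7, 4.4]
gripper_width: 0.4
t 15.45 p [564.4  80.6  74.9] q [ 29.7  34.  101.5 -44.9  69.3 -43.7] F [-3.9  7.7  4.4] w 0.4
case frame lat,s,z 4.0 -74.4 74.9
tool z az -79.1 down 45.8 x [-0.11   0.709 -0.697] y [0.985 0.17  0.019]
pivot s,z -124.2 -5.0 TCP in stand -4.0 3.4
```

View pics/scene11.png

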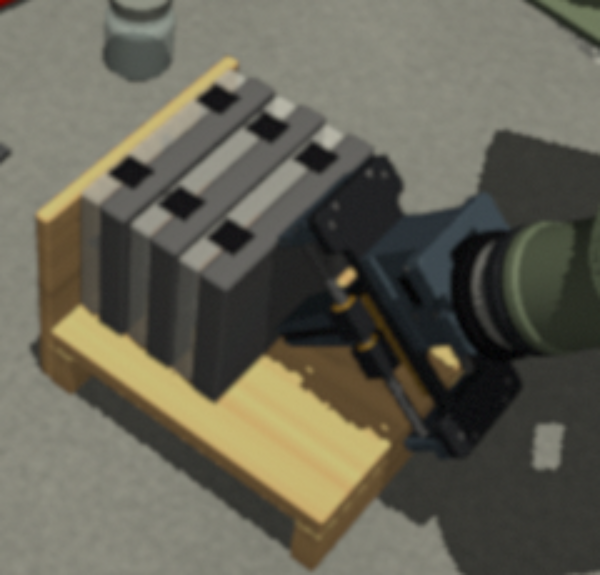

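```bash
python3 -m creep '0.02 -0.15 0 0 0 0 1;0.02 -0.15 0 0 0 0 1;0 0 0 0 0 0 1'; python3 st.py|head -1; python3 -m creep '0.02 -0.15 0 0 0 0 1;0 0 0 0 0 0 1'; python3 st.py
```

```text
time_s: 15.75
ee_pos: [564.7, 79.6, 75.0]
ee_rot: [178.3, 43.9, 98.7]
force: [0.9, 1.7, -0.5]
gripper_width: 0.3
t 15.75 p [564.7  79.6  75. ] q [ 29.5  33.9 101.6 -44.8  69.  -43.7] F [ 0.9  1.7 -0.5] w 0.3
time_s: 15.92
ee_pos: [564.8, 79.4, 75.0]
ee_rot: [178.3, 43.7, 98.6]
force: [0.4, 1.2, 0.5]
gripper_width: 0.2
t 15.92 p [564.8  79.4  75. ] q [ 29.5  33.8 101.6 -44.7  68.8 -43.8] F [0.4 1.2 0.5] w 0.2
case frame lat,s,z 4.2 -75.6 75.0
tool z az -78.9 down 46.2 x [-0.108  0.715 -0.691] y [0.985 0.17  0.022]
pivot s,z -124.8 -5.3 TCP in stand -3.9 2.1
```

```bash
python3 -m creep '-0.1 0.5 0 0 0 0 1;-0.2 1.5 0.3 0 0 0 1;-0.5 3 1.5 0 0 0 1;-0.5 3 2.5 0 0 0 1;-0.5 3.5 2.5 0 0 0 1;-0.5 3 3 0 0 0 1;0 1 3 0 0 0 1;0 0 2 0 0 0 1';python3 st.py;  python3 - <<'E'
from h import *
for c in ("scene","top"):
    f=vision.grab_frame(c); cv2.imwrite(f"pics/{c}12.png",f["img"][:,:,::-1])
im=cv2.imread("pics/top12.png")
cv2.imwrite("pics/t12.png",cv2.resize(im[175:315,150:310],None,fx=5,fy=4,interpolation=cv2.INTER_CUBIC))
im=cv2.imread("pics/scene12.png")
cv2.imwrite("pics/s12.png",cv2.resize(im[190:420,260:500],None,fx=2.5,fy=2.5,interpolation=cv2.INTER_CUBIC))
E
```

```text
time_s: 16.58
ee_pos: [533.0, 236.0, 221.2]
ee_rot: [-179.9, 44.4, 99.6]
force: [0.5, -0.4, -0.3]
gripper_width: 0.6
t 16.58 p [533.  236.  221.2] q [ 42.4  31.2  81.7 -36.   94.2 -50.9] F [ 0.5 -0.4 -0.3] w 0.6
case frame lat,s,z -8.3 83.7 221.2
tool z az -80.6 down 45.6 x [-0.119  0.704 -0.7  ] y [ 0.986  0.165 -0.002]
pivot s,z 33.5 141.5 TCP in stand -8.6 161.9
```

View pics/t12.png

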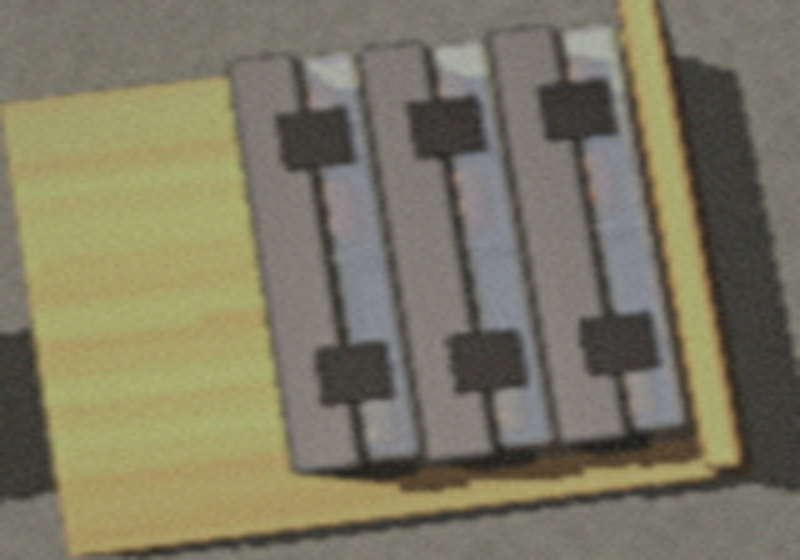

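View pics/s12.png

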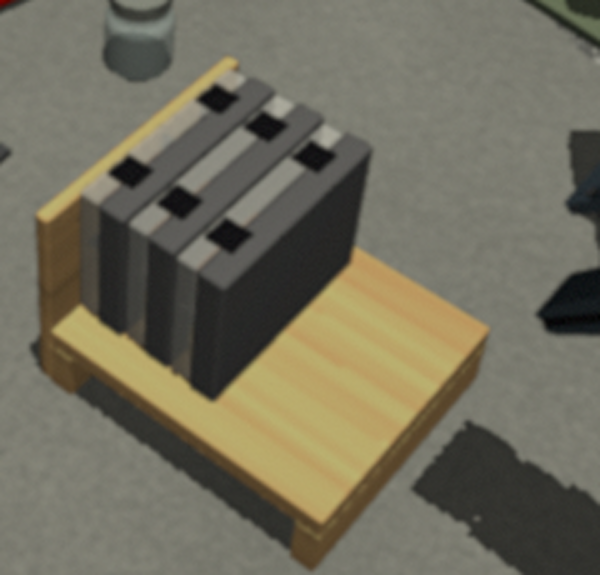

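The three cases stand closed up and in line: catches in the top crop at (317,138), (447,127) and (577,109). The bookend is next.

Run:
```python
from h import *
f=vision.grab_frame("top")
C=lambda p:(np.array(p,float)+.5)/[5,4]-.5+[150,175]
b=[(80,20),(80,-20),(-80,-20),(-80,20)]
S=np.array([569,78.]);a=np.radians(9.8);sy=np.array([-np.sin(a),np.cos(a)]);sx=np.array([np.cos(a),np.sin(a)])
for n,px in dict(case=[(317,138),(356,373)],b=[(447,127),(488,361)],a=[(577,109),(619,343)]).items():
    w=unproj(f,C(px),182); m=w[:,:2].mean(0); d=w[0]-w[1]; print(n,m.round(1),np.degrees(np.arctan2(d[1],d[0])).round(2),((m-S)@sx).round(1),((m-S)@sy).round(1))
w=unproj(f,C([(230,62),(292,470)]),180);m=w[:,:2].mean(0);print('face',w.round(1),((w[:,:2]-S)@sx).round(1),((w[:,:2]-S)@sy).round(1))
w=unproj(f,C([(2,101),(72,552)]),60);print('deck end',((w[:,:2]-S)@sx).round(1),((w[:,:2]-S)@sy).round(1))
g=f["img"][:,:,::-1]
cv2.imwrite("pics/be12.png",cv2.resize(g[190:260,368:438],None,fx=8,fy=8,interpolation=cv2.INTER_CUBIC))
s=vision.grab_frame("scene")["img"][:,:,::-1]
cv2.imwrite("pics/bs12.png",cv2.resize(s[180:280,190:290],None,fx=6,fy=6,interpolation=cv2.INTER_CUBIC))
```

```text
case [570.9  50.5] 9.71 -2.8 -27.5
b [576.   11.3] 9.8 -4.5 -66.9
a [583.5 -27.7] 9.68 -3.7 -106.7
face [[644.4  86.1 180. ]
 [490.2  60.9 180. ]] [ 75.7 -80.5] [-4.9 -3.4]
deck end [101.5 -96.9] [99.3 98.8]
```

View pics/be12.png

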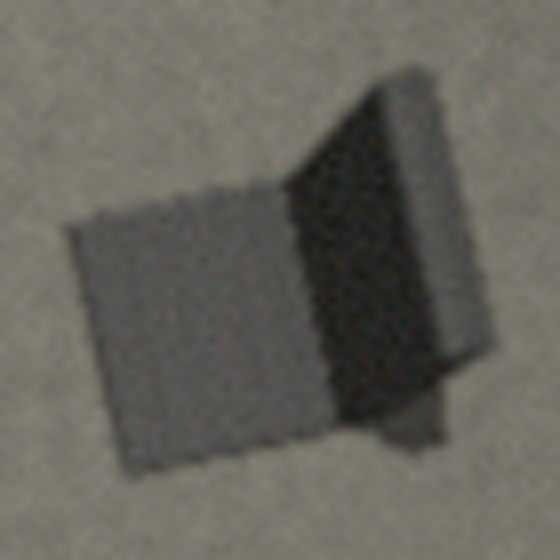

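View pics/bs12.png

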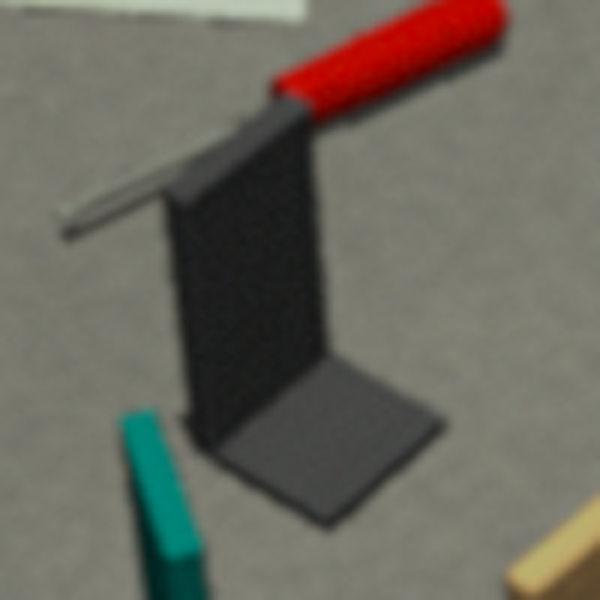

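The bookend to take is the dark one, at top (415,225) and scene (235,235). It stands upright with its foot towards +y. I'll fit its pose with both cameras.

Run:
```python
from h import *
f=vision.grab_frame("top");g=vision.grab_frame("scene")
A=lambda p:(np.array(p,float)+.5)/8-.5+[368,190]
B=lambda p:(np.array(p,float)+.5)/6-.5+[190,180]
to={(30,0,120):(430,72),(30,12,120):(393,80),(-30,0,120):(492,345),(-30,12,120):(440,378),(30,62,8):(68,230),(-30,62,8):(130,475),(30,12,8):(290,185),(-30,12,8):(343,425)}
so={(-30,0,120):(275,95),(-30,12,120):(308,108),(30,12,120):(190,205),(30,0,120):(165,190),(-30,62,8):(445,425),(30,62,8):(330,527),(-30,12,8):(325,352),(30,12,8):(213,450)}
def res(x,sel=(1,1)):
    R=Rn.from_euler('z',x[2]).as_matrix(); o=[]
    for fr,D,T,s in((f,to,A,sel[0]),(g,so,B,sel[1])):
        P=np.array(list(D))@R.T+[x[0],x[1],0]; o.append(s*(proj(fr,P)-T(list(D.values()))))
    return np.concatenate(o).ravel()
for sel in((1,1),(1,0),(0,1)):
    r=least_squares(res,[622,-276,.22],args=(sel,),loss='soft_l1'); print(sel,r.x[:2].round(1),np.degrees(r.x[2]).round(1),abs(r.fun).max().round(2),np.sqrt((r.fun**2).mean()).round(2))
```

```text
(1, 1) [ 622.7 -276. ] 13.6 2.58 1.02
(1, 0) [ 621.4 -276.5] 12.6 2.0 0.62
(0, 1) [ 625.  -274.7] 14.9 1.62 0.56
```

```bash
python3 -m creep '0 -1 1.5 0.1105 0.0191 0 0.5;0 -1 1.5 0.1105 0.0191 0 0;0 -2 1.5 0.1105 0.0191 0 -0.5;0 -2 1.5 0.1105 0.0191 0 -1;0 -2 1.5 0.1105 0.0191 0 -1;0 -2 1.5 0.1105 0.0191 0 -1;0 -2 0.5 0.1105 0.0191 0 -1;0.7 -3 0 0 0 -0.12 -1;0.7 -3.9 0 0 0 -0.12 -1;0.7 -3.9 0 0 0 -0.12 -1;0.7 -3.9 0 0 0 -0.12 -1;0.7 -3.9 0 0 0 -0.12 -1'; python3 st.py
```

```text
time_s: 17.88
ee_pos: [557.9, -83.8, 295.3]
ee_rot: [-178.0, -1.8, 65.4]
force: [0.6, 0.7, -0.3]
gripper_width: 77.2
t 17.88 p [557.9 -83.8 295.3] q [-11.   15.9  81.5   2.2  84.1 -76.7] F [ 0.6  0.7 -0.3] w 77.2
case frame lat,s,z -22.5 -236.9 295.3
tool z az 112.5 down 87.3 x [0.416 0.909 0.032] y [ 0.909 -0.415 -0.034]
pivot s,z -221.2 202.5 TCP in stand -38.5 -157.6
```

```bash
python3 -m creep '0.75 -2.2 -1 -0.011 -0.005 -0.114 -1;0.75 -2.2 -1 -0.011 -0.005 -0.114 -1;0.75 -2.2 -1 -0.011 -0.005 -0.114 -1;0.75 -2.2 -1 -0.01 -0.003 -0.114 -1;0.75 -2.2 -1 0 0 -0.114 -1;0.75 -2.2 -1 0 0 -0.114 -1;0.75 -2.2 -1 0 0 -0.114 -1;0.75 -2 -1 0 0 -0.11 -1;0 0 0 0 0 0 -1'; python3 st.py
```

```text
time_s: 18.63
ee_pos: [609.2, -279.2, 194.2]
ee_rot: [-179.3, 1.0, 9.3]
force: [-0.7, 0.5, 0.1]
gripper_width: 91.1
t 18.63 p [ 609.2 -279.2  194.2] q [-25.6  28.3  76.6  -0.   76.3 -34.9] F [-0.7  0.5  0.1] w 91.1
case frame lat,s,z 4.5 -437.0 194.2
tool z az 155.0 down 88.8 x [ 0.987  0.161 -0.017] y [ 0.161 -0.987 -0.012]
pivot s,z -418.9 101.8 TCP in stand -21.2 -358.8
```

```bash
python3 -m creep '0.4 0.9 -1 -0.005 -0.009 0.03 -1;0.4 0.8 -1 -0.005 -0.009 0.03 -1;0 0 0 0 0 0 -1;0 0 0 0 0 0 -1'; python3 st.py
python3 - <<'E'
from h import *
f=vision.grab_frame("wrist"); cv2.imwrite("pics/w13.png",f["img"][:,:,::-1])
p=lambda o:proj(f,o)
R=Rn.from_euler('z',13,degrees=True).as_matrix()
for P in [(30,0,120),(-30,0,120),(30,12,120),(-30,12,120),(30,62,8),(-30,62,8)]:
    print(P,proj(f,R@np.array(P,float)+[622.5,-276,0]).round())
E
```

```text
time_s: 18.97
ee_pos: [612.4, -263.3, 166.3]
ee_rot: [-179.6, 0.8, 12.7]
force: [-0.1, -0.4, 0.6]
gripper_width: 91.1
t 18.97 p [ 612.4 -263.3  166.3] q [-24.2  28.8  79.9  -0.1  72.2 -36.8] F [-0.1 -0.4  0.6] w 91.1
case frame lat,s,z 9.7 -421.6 166.3
tool z az 163.8 down 89.1 x [ 0.975  0.22  -0.014] y [ 0.22  -0.976 -0.007]
pivot s,z -403.0 74.0 TCP in stand -15.3 -343.7
(30, 0, 120) [[377. 285.]]
(-30, 0, 120) [[288. 285.]]
(30, 12, 120) [[378. 267.]]
(-30, 12, 120) [[287. 268.]]
(30, 62, 8) [[362. 179.]]
(-30, 62, 8) [[298. 180.]]
```

View pics/w13.png

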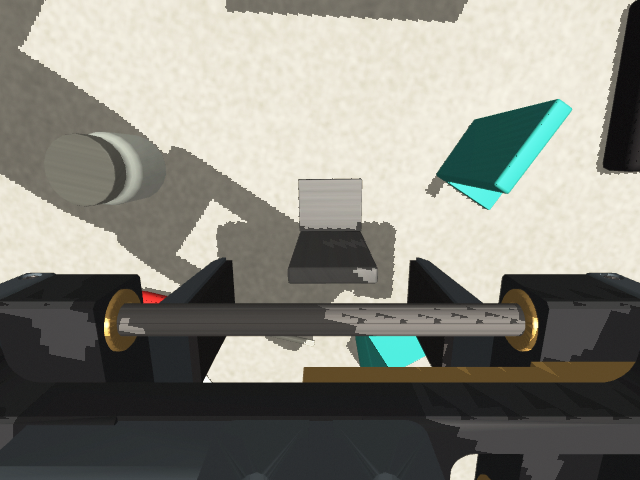

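The wrist view shows the dark bookend's plate top at columns 288 to 377 and rows 267 to 284, where the fit predicted it. I go down beside it.

```bash
python3 -m creep '0.35 0.2 -1 -0.003 -0.007 0 -1;0.3 0.2 -2 -0.003 -0.007 0 -1;0 0 -2 0 0 0 -1;0 0 -2 0 0 0 -1;0 0 -1 0 0 0 -1;0 0 0 0 0 0 -1'; python3 st.py
```

```text
time_s: 19.52
ee_pos: [619.8, -260.5, 89.2]
ee_rot: [179.6, -0.3, 12.6]
force: [-0.1, -0.2, -0.4]
gripper_width: 91.0
t 19.52 p [ 619.8 -260.5   89.2] q [-23.7  31.9  86.   -0.2  61.6 -36.3] F [-0.1 -0.2 -0.4] w 91.0
case frame lat,s,z 17.4 -419.7 89.2
tool z az -41.0 down 89.6 x [0.976 0.219 0.005] y [ 0.219 -0.976  0.006]
pivot s,z -400.4 -3.0 TCP in stand -7.6 -342.2
```

```bash
python3 -m creep '-0.05 0.15 -1 0 0 0 -1;-0.05 0.15 -1 0 0 0 -1;0 0 -0.2 0 0 0 -1;0 0 0 0 0 0 -1'; python3 st.py;python3 -m creep '0 0 0 0 0 0 -0.7;0 0 0 0 0 0 -0.5;0 0 0 0 0 0 -0.35;0 0 0 0 0 0 -0.2;0 0 0 0 0 0 0;0 0 0 0 0 0 0;0 0 0 0 0 0 0;0 0 0 0 0 0 0' 45; python3 st.py
```

```text
time_s: 19.85
ee_pos: [620.1, -258.1, 68.4]
ee_rot: [179.5, -0.5, 12.6]
force: [-0.1, 0.3, -0.4]
gripper_width: 91.2
t 19.85 p [ 620.1 -258.1   68.4] q [-23.5  32.9  87.6  -0.2  58.8 -36. ] F [-0.1  0.3 -0.4] w 91.2
case frame lat,s,z 17.9 -417.4 68.4
tool z az -35.1 down 89.3 x [0.976 0.218 0.008] y [ 0.218 -0.976  0.009]
pivot s,z -398.6 -23.8 TCP in stand -6.9 -339.9
time_s: 20.52
ee_pos: [620.5, -259.0, 70.7]
ee_rot: [179.4, -0.6, 12.6]
force: [-0.5, -0.5, -0.3]
gripper_width: 59.8
t 20.52 p [ 620.5 -259.    70.7] q [-23.5  32.7  87.5  -0.2  58.9 -36. ] F [-0.5 -0.5 -0.3] w 59.8
case frame lat,s,z 18.3 -418.3 70.7
tool z az -36.6 down 89.1 x [0.976 0.218 0.01 ] y [ 0.218 -0.976  0.011]
pivot s,z -399.7 -21.6 TCP in stand -6.6 -340.8
```

```bash
python3 -m creep '0 0 0.5 0 0 0 0;0 0 1 0 0 0 0;0 0 1.5 0 0 0 0;0 0 2 0 0 0 0;0 0 2 0 0 0 0;0 0 2 0 0 0 0;0 0 2 0 0 0 0;0 0 2 0 0 0 0;0 0 2 0 0 0 0;0 0 2 0 0 0 0;0 0 2 0 0 0 0;0 0 1 0 0 0 0'; python3 st.py
python3 - <<'E'
from h import *
f=vision.grab_frame("scene"); cv2.imwrite("pics/s14.png",f["img"][:,:,::-1])
E
```

```text
time_s: 21.52
ee_pos: [612.3, -253.9, 274.0]
ee_rot: [-179.7, 0.5, 12.6]
force: [0.4, -0.5, -5.3]
gripper_width: 60.0
t 21.52 p [ 612.3 -253.9  274. ] q [-23.5  25.4  70.2  -0.1  85.  -36.1] F [ 0.4 -0.5 -5.3] w 60.0
case frame lat,s,z 10.7 -412.3 274.0
tool z az 163.3 down 89.4 x [ 0.976  0.219 -0.009] y [ 0.219 -0.976 -0.005]
pivot s,z -393.2 181.8 TCP in stand -13.9 -334.4
```

View pics/s14.png

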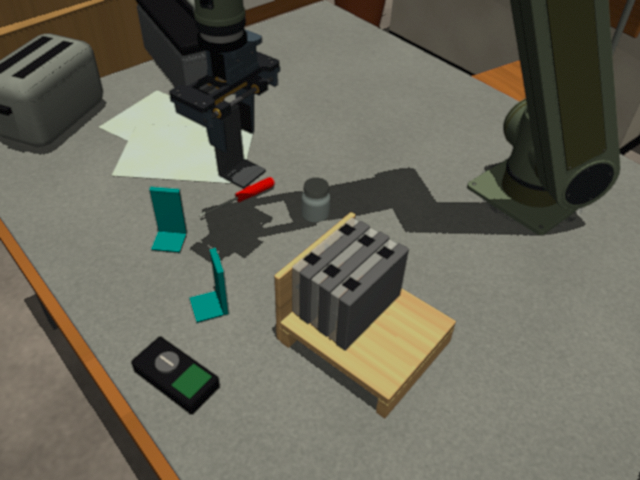

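The bookend hangs level in the gripper at (240,160), and the row stands untouched. I carry it over.

```bash
python3 -m creep '-0.2 1 1 0 0 0 0;-0.3 2 1 0 0 0 0;-0.4 2.8 0.3 0 0 -0.005 0;-0.4 3 0 0 0 -0.005 0;-0.4 3 0 0 0 -0.005 0;-0.4 3 0 0 0 -0.005 0;-0.4 3 0 0 0 -0.005 0;-0.4 3 0 0 0 -0.005 0;-0.4 3 0 0 0 -0.005 0;-0.4 3 0 0 0 -0.005 0;-0.4 3 0 0 0 -0.005 0;-0.3 2 0 0 0 -0.005 0'; python3 st.py
```

```text
time_s: 22.57
ee_pos: [555.7, 80.7, 296.0]
ee_rot: [-179.3, 1.3, 9.2]
force: [1.1, -0.3, -5.2]
gripper_width: 60.1
t 22.57 p [555.7  80.7 296. ] q [ 6.7 15.5 81.9  0.7 83.9 -2.6] F [ 1.1 -0.3 -5.2] w 60.1
case frame lat,s,z -4.6 -73.3 296.0
tool z az 159.6 down 88.6 x [ 0.987  0.16  -0.022] y [ 0.16  -0.987 -0.012]
pivot s,z -55.6 203.6 TCP in stand -12.6 4.9
```

```bash
python3 -m creep '-0.3 2 0 0 0 0 0;-0.2 1 0 0 0 0 0;0 0 0 0 0 0 0;0 0 0 0 0 0 0'; python3 st.py
```

```text
time_s: 22.9
ee_pos: [545.5, 118.3, 295.0]
ee_rot: [-179.1, 1.6, 9.7]
force: [0.1, 0.1, -3.8]
gripper_width: 59.9
t 22.9 p [545.5 118.3 295. ] q [10.5 15.4 82.2  0.9 84.   0.7] F [ 0.1  0.1 -3.8] w 59.9
case frame lat,s,z -10.2 -34.7 295.0
tool z az 161.4 down 88.2 x [ 0.985  0.168 -0.028] y [ 0.168 -0.986 -0.015]
pivot s,z -17.7 202.4 TCP in stand -16.3 43.7
```

```bash
python3 -m creep '0.4 0 -1.5 -0.005 -0.012 0 0;0.4 0 -2 -0.005 -0.012 0 0;0.4 0 -2 -0.005 -0.012 0 0;0.1 0 -2 -0.004 -0.007 0 0;0 0 -2 0 0 0 0;0 0 -2 0 0 0 0;0 0 -0.5 0 0 0 0;0 0 0 0 0 0 0'; python3 st.py
python3 - <<'E'
from h import *
f=vision.grab_frame("scene"); cv2.imwrite("pics/s15.png",cv2.resize(f["img"][150:420,230:500,::-1],None,fx=2.2,fy=2.2))
E
```

```text
time_s: 23.57
ee_pos: [559.6, 107.5, 171.9]
ee_rot: [178.9, -0.8, 9.2]
force: [0.8, 0.8, -4.6]
gripper_width: 59.9
t 23.57 p [559.6 107.5 171.9] q [10.4 19.1 94.8 -1.2 65.3  1.7] F [ 0.8  0.8 -4.6] w 59.9
case frame lat,s,z 2.5 -47.2 171.9
tool z az -42.7 down 88.6 x [0.987 0.159 0.015] y [ 0.159 -0.987  0.019]
pivot s,z -29.3 79.4 TCP in stand -4.2 30.7
```

View pics/s15.png

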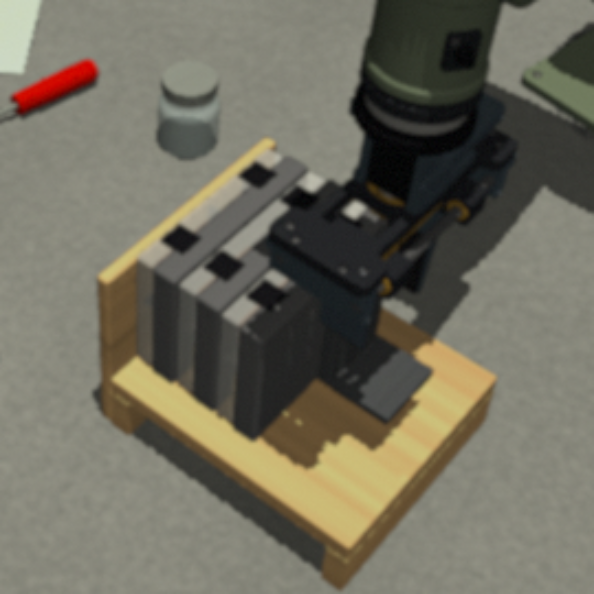

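```bash
python3 -m creep '0 0.1 -1 0.002 0.004 0.01 0;0 0.1 -1 0.002 0.004 0 0;0 0 -0.8 0 0 0 0;0 0 -0.3 0 0 0 0;0 0 0 0 0 0 0'; python3 st.py
```

```text
time_s: 24.03
ee_pos: [562.9, 108.8, 142.6]
ee_rot: [179.2, -0.9, 9.7]
force: [-0.0, 0.8, -5.2]
gripper_width: 59.8
t 24.03 p [562.9 108.8 142.6] q [10.2 20.8 96.7 -0.9 61.6  0.9] F [-0.   0.8 -5.2] w 59.8
case frame lat,s,z 5.9 -46.3 142.6
tool z az -31.4 down 88.8 x [0.986 0.169 0.015] y [ 0.168 -0.986  0.013]
pivot s,z -28.1 50.3 TCP in stand -0.7 31.4
```

```bash
python3 -m creep '-0.1 -0.2 -0.4 0 0.003 0 0;-0.1 -0.3 -0.3 0 0 0 0;0 -0.3 -0.1 0 0 0 0;0 0 0 0 0 0 0'; python3 st.py
```

```text
time_s: 24.37
ee_pos: [561.1, 100.4, 134.4]
ee_rot: [179.3, -0.7, 9.8]
force: [0.1, -0.0, -4.8]
gripper_width: 59.6
t 24.37 p [561.1 100.4 134.4] q [ 9.4 21.  97.8 -0.8 60.5  0.1] F [ 0.1 -0.  -4.8] w 59.6
case frame lat,s,z 3.1 -54.4 134.4
tool z az -35.0 down 88.9 x [0.985 0.17  0.013] y [ 0.169 -0.985  0.013]
pivot s,z -36.0 42.1 TCP in stand -3.9 23.4
```

```bash
python3 -m creep '0.03 -0.2 0 0 0 0 0;0.03 -0.15 0 0 0 0 0;0.03 -0.15 0 0 0 0 0;0 0 0 0 0 0 0'; python3 st.py|head -1;python3 -m creep '0.02 -0.15 0 0 0 0 0;0.02 -0.1 0 0 0 0 0;0 0 0 0 0 0 0'; python3 st.py
python3 - <<'E'
from h import *
f=vision.grab_frame("scene"); cv2.imwrite("pics/s16.png",cv2.resize(f["img"][200:400,280:480,::-1],None,fx=3,fy=3))
E
```

```text
time_s: 24.7
ee_pos: [562.5, 94.6, 135.2]
ee_rot: [179.3, -0.8, 9.7]
force: [-0.1, 0.5, -5.6]
gripper_width: 59.8
t 24.7 p [562.5  94.6 135.2] q [ 8.8 21.  97.7 -0.8 60.5 -0.5] F [-0.1  0.5 -5.6] w 59.8
time_s: 24.95
ee_pos: [563.0, 92.6, 135.5]
ee_rot: [179.3, -0.9, 9.7]
force: [-0.4, -0.1, -4.7]
gripper_width: 59.7
t 24.95 p [563.   92.6 135.5] q [ 8.6 20.9 97.7 -0.7 60.5 -0.8] F [-0.4 -0.1 -4.7] w 59.7
case frame lat,s,z 4.1 -62.4 135.5
tool z az -27.1 down 88.9 x [0.986 0.168 0.015] y [ 0.168 -0.986  0.011]
pivot s,z -44.1 43.1 TCP in stand -3.4 15.4
```

View pics/s16.png

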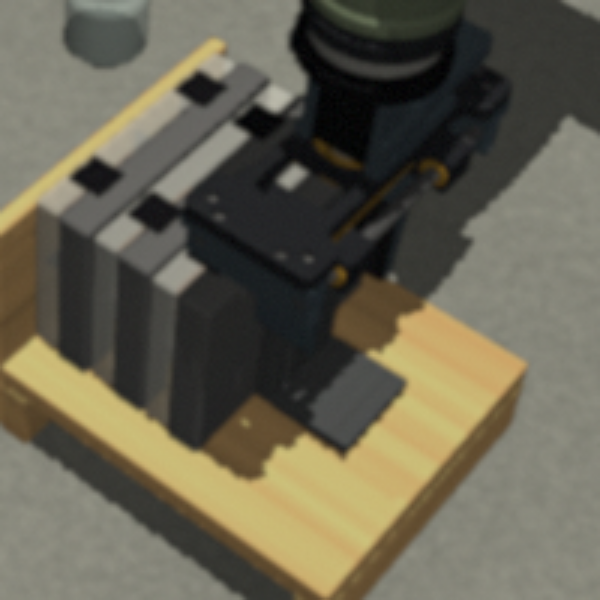

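```bash
python3 -m creep '0.02 -0.12 -0.1 0 0 0 0;0.02 -0.12 -0.1 0 0 0 0;0 0 0 0 0 0 0'; python3 st.py|head -1;python3 -m creep '0.02 -0.12 -0.1 0 0 0 0;0.02 -0.12 0 0 0 0 0;0 0 0 0 0 0 0'; python3 st.py
```

```text
time_s: 25.25
ee_pos: [563.3, 92.7, 134.1]
ee_rot: [179.6, -0.9, 9.6]
force: [-0.5, 0.7, -5.9]
gripper_width: 59.6
t 25.25 p [563.3  92.7 134.1] q [ 8.4 21.  97.8 -0.4 60.2 -1. ] F [-0.5  0.7 -5.9] w 59.6
time_s: 25.5
ee_pos: [563.5, 92.0, 133.4]
ee_rot: [179.8, -1.0, 9.6]
force: [-0.5, 2.1, -4.7]
gripper_width: 59.9
t 25.5 p [563.5  92.  133.4] q [ 8.2 21.  97.9 -0.2 60.1 -1.3] F [-0.5  2.1 -4.7] w 59.9
case frame lat,s,z 4.5 -63.0 133.4
tool z az -0.9 down 89.0 x [0.986 0.166 0.017] y [ 0.166 -0.986  0.003]
pivot s,z -44.6 41.0 TCP in stand -3.0 14.8
```

```bash
python3 -m creep '0 0.05 -0.1 -0.006 0.006 0.003 0;0 0 -0.1 0 0 0 0;0 0 -0.1 0 0 0 0;0 0 0 0 0 0 0'; python3 st.py;python3 -m creep '0 0 -0.1 0 0 0 0;0 0 -0.05 0 0 0 0;0 0 0 0 0 0 0'; python3 st.py
```

```text
time_s: 25.83
ee_pos: [563.8, 92.6, 130.7]
ee_rot: [179.5, -0.6, 9.8]
force: [-1.4, 2.4, -1.8]
gripper_width: 59.8
t 25.83 p [563.8  92.6 130.7] q [ 8.5 21.4 97.7 -0.6 60.3 -1. ] F [-1.4  2.4 -1.8] w 59.8
case frame lat,s,z 4.8 -62.4 130.7
tool z az -31.9 down 89.2 x [0.985 0.17  0.01 ] y [ 0.17  -0.985  0.009]
pivot s,z -43.6 38.4 TCP in stand -2.6 15.3
time_s: 26.08
ee_pos: [563.8, 92.6, 130.7]
ee_rot: [179.5, -0.6, 9.8]
force: [-0.5, 3.5, -4.0]
gripper_width: 59.8
t 26.08 p [563.8  92.6 130.7] q [ 8.5 21.4 97.8 -0.6 60.2 -1. ] F [-0.5  3.5 -4. ] w 59.8
case frame lat,s,z 4.8 -62.5 130.7
tool z az -29.8 down 89.2 x [0.985 0.17  0.011] y [ 0.17  -0.985  0.009]
pivot s,z -43.7 38.4 TCP in stand -2.6 15.3
```

```bash
python3 -m creep '0 0 -0.2 0 0 0 0;0 0 -0.1 0 0 0 0;0 0 0 0 0 0 0'; python3 st.py
```

```text
time_s: 26.33
ee_pos: [563.9, 92.6, 130.7]
ee_rot: [179.5, -0.7, 9.8]
force: [0.2, 2.9, -4.9]
gripper_width: 60.1
t 26.33 p [563.9  92.6 130.7] q [ 8.5 21.3 97.8 -0.6 60.1 -1. ] F [ 0.2  2.9 -4.9] w 60.1
case frame lat,s,z 4.9 -62.5 130.7
tool z az -26.0 down 89.1 x [0.985 0.17  0.012] y [ 0.169 -0.986  0.009]
pivot s,z -43.9 38.4 TCP in stand -2.6 15.2
```

```bash
python3 -m creep '0 0 0 0 0 0 -0.4;0 0 0 0 0 0 -0.5;0 0 0 0 0 0 -0.7;0 0 0 0 0 0 -0.9;0 0 0 0 0 0 -0.9'; python3 st.py
python3 - <<'E'
from h import *
for c in ("scene","top"):
    f=vision.grab_frame(c)
    cv2.imwrite(f"pics/{c}17.png",cv2.resize(f["img"][200:400,280:480,::-1] if c=="scene" else f["img"][160:320,140:340,::-1],None,fx=3,fy=3))
E
```

```text
time_s: 26.75
ee_pos: [567.2, 92.9, 131.3]
ee_rot: [179.5, -1.2, 9.8]
force: [0.5, 3.5, -0.0]
gripper_width: 84.8
t 26.75 p [567.2  92.9 131.3] q [ 8.5 21.4 97.7 -0.6 59.8 -1. ] F [ 0.5  3.5 -0. ] w 84.8
case frame lat,s,z 8.2 -62.6 131.3
tool z az -15.1 down 88.7 x [0.985 0.17  0.02 ] y [ 0.17  -0.985  0.009]
pivot s,z -44.6 38.9 TCP in stand 0.7 15.0
```

View pics/scene17.png

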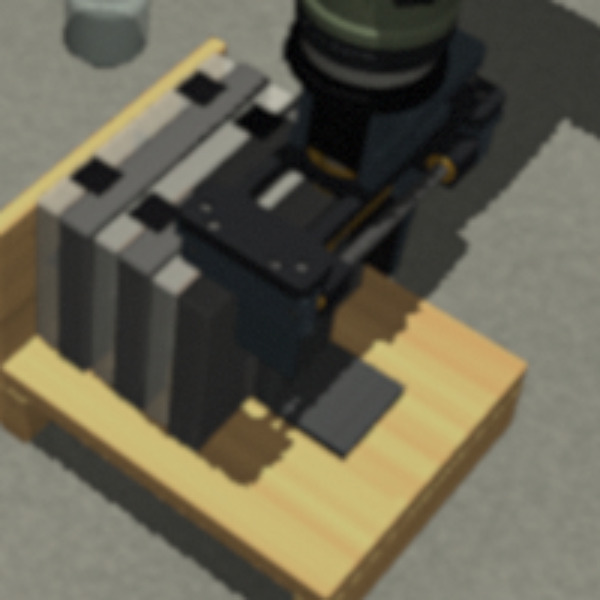

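```bash
python3 -m creep '-0.2 0.3 0 0 0.006 0 -0.9;0 0 0 0 0.006 0 -0.9'; python3 st.py; python3 -m creep '0 0 0.5 0 0 0 -0.9;0 0 1.5 0 0 0 -0.9;0 0 2.5 0 0 0 -0.9;0 0 3 0 0 0 -0.9;-0.2 1 3 0 0 0 -0.5;-0.4 2 2 0 0 0 0;-0.4 3 0 0 0 0 0.6;-0.4 3 0 0 0 0 1;-0.5 3 0 0 0 0 1;-0.5 3 0 0 0 0 1;0 0 0 0 0 0 1'; python3 st.py
python3 - <<'E'
from h import *
for c in ("scene","top"):
    f=vision.grab_frame(c)
    cv2.imwrite(f"pics/{c}18.png",cv2.resize(f["img"][200:400,280:480,::-1] if c=="scene" else f["img"][160:320,140:340,::-1],None,fx=3,fy=3,interpolation=cv2.INTER_CUBIC))
E
```

```text
time_s: 27.02
ee_pos: [564.7, 94.7, 131.3]
ee_rot: [179.4, -0.4, 9.8]
force: [0.5, 0.3, 0.3]
gripper_width: 86.5
t 27.02 p [564.7  94.7 131.3] q [ 8.7 21.6 97.4 -0.6 60.7 -0.8] F [0.5 0.3 0.3] w 86.5
case frame lat,s,z 6.0 -60.5 131.3
tool z az -47.0 down 89.3 x [0.985 0.171 0.007] y [ 0.171 -0.985  0.01 ]
pivot s,z -41.6 39.1 TCP in stand -1.4 17.2
time_s: 27.93
ee_pos: [538.7, 242.8, 266.5]
ee_rot: [178.9, -0.3, 9.5]
force: [0.2, -0.1, -0.0]
gripper_width: 42.8
t 27.93 p [538.7 242.8 266.5] q [23.8 18.2 82.2 -1.2 79.5 14.5] F [ 0.2 -0.1 -0. ] w 42.8
case frame lat,s,z -1.8 89.6 266.5
tool z az -63.0 down 88.9 x [0.986 0.165 0.006] y [ 0.165 -0.986  0.019]
pivot s,z 107.8 174.1 TCP in stand -1.8 167.5
```

View pics/scene18.png

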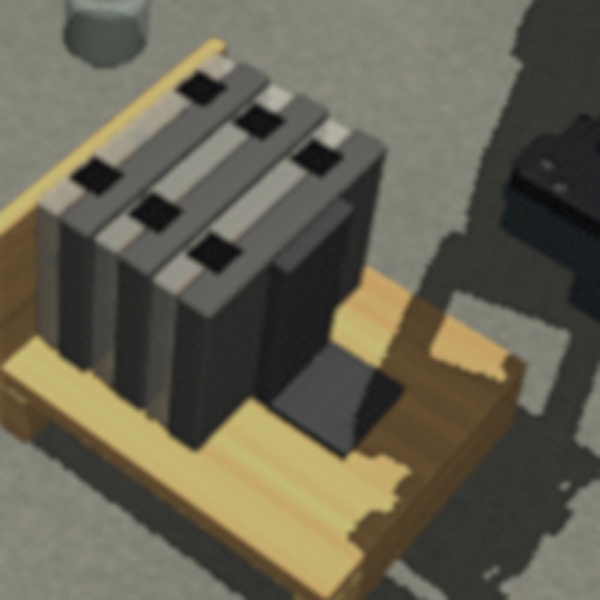

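View pics/top18.png

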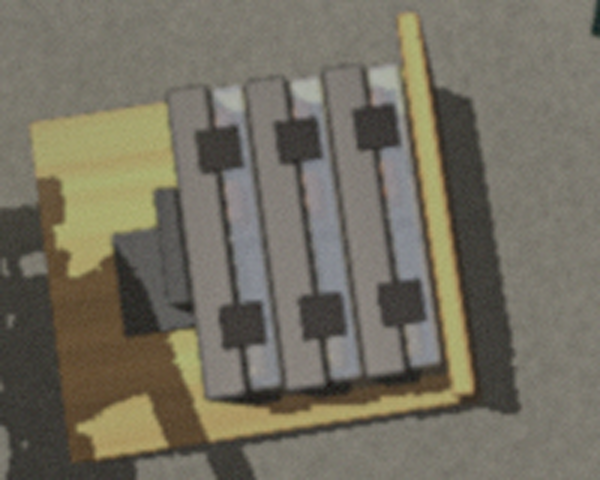

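The plate sits flat against the case face, in the middle of it and with the foot outwards (scene crop (310,250), foot at (335,400)). The row is straight. A gentle low push on the foot end will make sure it's seated.

```bash
python3 -m creep '0.2 -1.2 -2 -0.005 0 0 1;0.2 -1.2 -3 -0.005 0 0 1;0.2 -1.2 -3 -0.005 0 0 1;0.2 -1.2 -3 0 0 0 1;0.2 -1.2 -3 0 0 0 1;0.2 -0.8 -2 0 0 0 1;0 0 -1 0 0 0 1;0 0 0 0 0 0 1'; python3 st.py
```

```text
time_s: 28.7
ee_pos: [552.6, 156.1, 93.3]
ee_rot: [177.5, -0.5, 9.1]
force: [-0.6, -0.1, 0.1]
gripper_width: 0.5
t 28.7 p [552.6 156.1  93.3] q [16.1 24.  99.8 -3.1 56.1  8.8] F [-0.6 -0.1  0.1] w 0.5
case frame lat,s,z 1.4 1.9 93.3
tool z az -69.9 down 87.4 x [0.987 0.157 0.009] y [ 0.157 -0.987  0.044]
pivot s,z 17.8 0.5 TCP in stand -2.9 79.7
```

```bash
python3 -m creep '-0.05 0.3 -0.8 0.018 0.007 0.005 1;0 0.2 -0.8 0.018 0.007 0.005 1;0 0 -0.4 0 0 0 1;0 0 0 0 0 0 1'; python3 st.py
```

```text
time_s: 29.03
ee_pos: [553.8, 158.4, 74.0]
ee_rot: [179.8, -0.2, 9.5]
force: [-0.5, -0.3, 0.4]
gripper_width: 0.1
t 29.03 p [553.8 158.4  74. ] q [ 15.   25.3 100.8  -0.3  53.8   5.7] F [-0.5 -0.3  0.4] w 0.1
case frame lat,s,z 2.9 4.1 74.0
tool z az -47.2 down 89.7 x [0.986 0.165 0.003] y [ 0.165 -0.986  0.004]
pivot s,z 23.6 -18.1 TCP in stand -1.3 81.8
```

```bash
python3 -m creep '-0.1 0 -0.5 0 0 0 1;0 0 -0.4 0 0 0 1;0 0 0 0 0 0 1'; python3 st.py | head -2; python3 -m creep '0.02 -0.15 0 0 0 0 1;0.02 -0.15 0 0 0 0 1;0.02 -0.1 0 0 0 0 1;0 0 0 0 0 0 1'; python3 st.py
```

```text
time_s: 29.28
ee_pos: [554.1, 158.6, 66.2]
ee_rot: [179.8, -0.4, 9.5]
force: [-0.1, 0.4, 0.4]
gripper_width: 0.5
t 29.28 p [554.1 158.6  66.2] q [ 15.   25.7 101.4  -0.4  52.5   5.7] F [-0.1  0.4  0.4] w 0.5
case frame lat,s,z 3.3 4.2 66.2
time_s: 29.62
ee_pos: [555.2, 155.0, 67.1]
ee_rot: [179.8, -0.5, 9.6]
force: [0.4, -0.3, -0.5]
gripper_width: 0.7
t 29.62 p [555.2 155.   67.1] q [ 14.6  25.6 101.4  -0.4  52.5   5.2] F [ 0.4 -0.3 -0.5] w 0.7
case frame lat,s,z 3.8 0.5 67.1
tool z az -17.1 down 89.5 x [0.986 0.167 0.009] y [ 0.167 -0.986  0.004]
pivot s,z 19.7 -25.1 TCP in stand -0.5 78.2
```

```bash
python3 -m creep '-0.1 0 -0.3 0 0 0 1;0 0 -0.1 0 0 0 1;0 0 0 0 0 0 1'; python3 st.py | head -2; python3 -m creep '0 -0.12 -0.03 0 0 0 1;0 -0.12 -0.03 0 0 0 1;0 -0.1 0 0 0 0 1'; python3 st.py | head -2;  python3 -m creep '0 -0.12 -0.03 0 0 0 1;0 -0.12 -0.03 0 0 0 1'; python3 st.py
```

```text
time_s: 29.87
ee_pos: [554.3, 155.0, 63.2]
ee_rot: [179.8, -0.5, 9.6]
force: [-0.2, 0.4, -0.9]
gripper_width: 0.3
t 29.87 p [554.3 155.   63.2] q [ 14.6  25.8 101.8  -0.4  51.9   5.3] F [-0.2  0.4 -0.9] w 0.3
case frame lat,s,z 3.0 0.6 63.2
time_s: 30.12
ee_pos: [554.4, 153.8, 62.9]
ee_rot: [-180.0, -0.6, 9.5]
force: [-0.2, 3.9, -0.7]
gripper_width: 0.6
t 30.12 p [554.4 153.8  62.9] q [ 1.440e+01  2.570e+01  1.019e+02 -1.000e-01  5.170e+01  4.900e+00] F [-0.2  3.9 -0.7] w 0.6
case frame lat,s,z 3.0 -0.6 62.9
time_s: 30.28
ee_pos: [554.5, 153.8, 62.9]
ee_rot: [-179.7, -0.7, 9.4]
force: [-1.4, 4.5, 2.1]
gripper_width: 0.4
t 30.28 p [554.5 153.8  62.9] q [ 14.2  25.7 102.    0.3  51.6   4.7] F [-1.4  4.5  2.1] w 0.4
case frame lat,s,z 3.0 -0.6 62.9
tool z az 30.4 down 89.3 x [0.986 0.164 0.012] y [ 0.164 -0.987 -0.005]
pivot s,z 18.2 -29.4 TCP in stand -1.4 77.2
```

```bash
python3 -m creep '0.03 -0.3 0 0.004 0 0 1;0.03 -0.3 0 0.004 0 0 1'; python3 st.py | head -2;  python3 -m creep '0.05 -0.4 0 0 0 0 1;0.05 -0.4 0 0 0 0 1'; python3 st.py
```

```text
time_s: 30.45
ee_pos: [554.9, 153.0, 63.2]
ee_rot: [-178.7, -0.9, 9.2]
force: [-1.9, 12.0, -0.4]
gripper_width: 0.1
t 30.45 p [554.9 153.   63.2] q [ 13.6  25.6 102.2   1.6  51.3   3.4] F [-1.9 12.  -0.4] w 0.1
case frame lat,s,z 3.3 -1.4 63.2
time_s: 30.62
ee_pos: [555.1, 152.1, 63.5]
ee_rot: [-177.9, -0.9, 8.9]
force: [-2.3, 17.3, -0.5]
gripper_width: 0.6
t 30.62 p [555.1 152.1  63.5] q [ 13.   25.5 102.3   2.6  51.1   2.5] F [-2.3 17.3 -0.5] w 0.6
case frame lat,s,z 3.4 -2.3 63.5
tool z az 74.9 down 87.7 x [0.988 0.154 0.016] y [ 0.155 -0.987 -0.036]
pivot s,z 14.0 -29.2 TCP in stand -1.1 75.4
```

The push meets solid resistance (17 N with under 2 mm of give), so the bookend is against the case. I back off and check.

```bash
python3 -m creep '-0.1 0.5 0 0 0 0 1;-0.2 1.5 0.5 0 0 0 1;-0.5 3 2 0 0 0 1;-0.5 3 3 0 0 0 1;-0.5 3 3 0 0 0 1;-0.5 3 3 0 0 0 1;-0.5 2 2 0 0 0 1;0 0 0 0 0 0 1'; python3 st.py|head -1
python3 - <<'E'
from h import *
for c in ("scene","top"):
    f=vision.grab_frame(c); cv2.imwrite(f"pics/{c}19f.png",f["img"][:,:,::-1])
    cv2.imwrite(f"pics/{c}19.png",cv2.resize(f["img"][190:390,280:480,::-1] if c=="scene" else f["img"][170:310,150:310,::-1],None,fx=3 if c=="scene" else 5,fy=3 if c=="scene" else 4,interpolation=cv2.INTER_CUBIC))
E
```

```text
time_s: 31.28
ee_pos: [523.2, 312.6, 200.5]
ee_rot: [-178.4, -0.5, 8.8]
force: [0.1, -0.6, -0.1]
gripper_width: 0.3
t 31.28 p [523.2 312.6 200.5] q [29.  21.3 87.1  1.4 70.5 19.8] F [ 0.1 -0.6 -0.1] w 0.3
```

View pics/scene19.png

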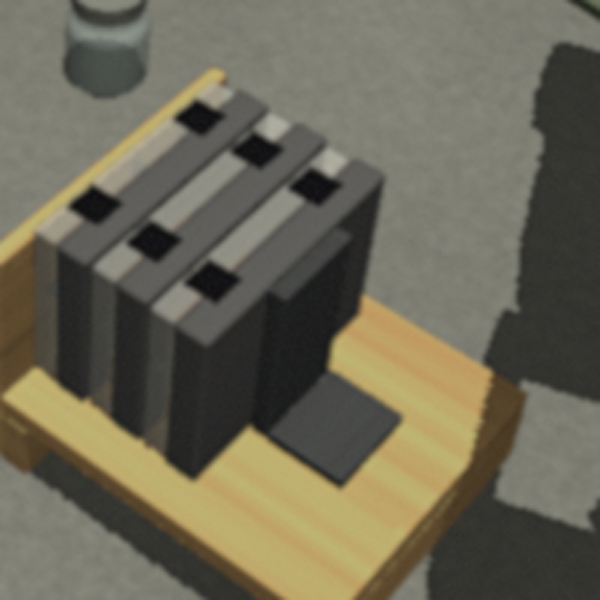

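View pics/top19.png

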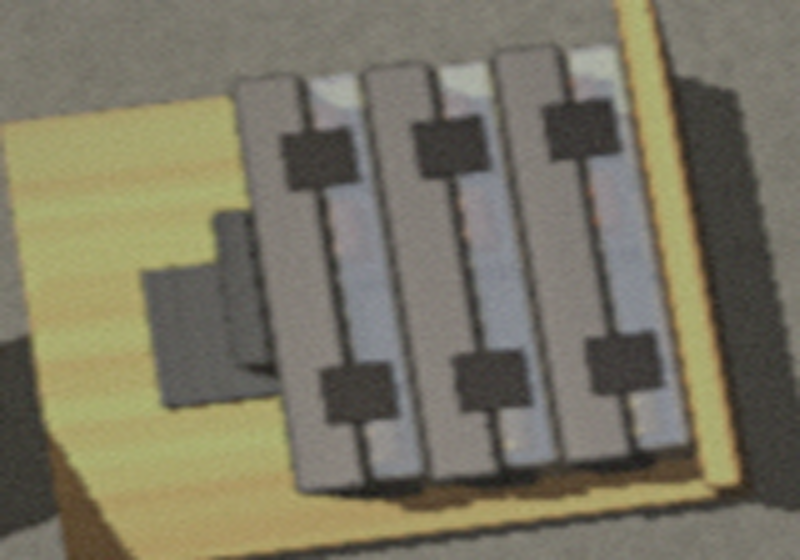

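View pics/scene19f.png

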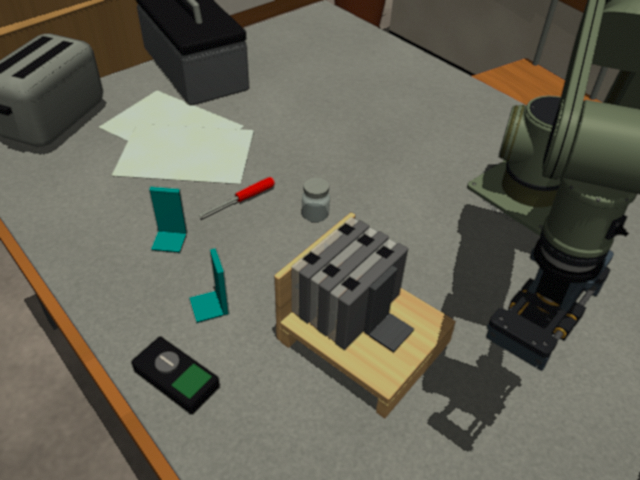

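The last pictures show the case flush and in line with the row. The bookend plate lies flat on the middle of its face (top crop row 290, against a case mid-row of about 287). The jar at (315,200) and the driver at (240,197) are where they were, and the gripper is well clear. I hand it in.

Run:
```python
from workcell import job,monitor
print(job.job_done(), monitor.state()['time_s'])
```

```text
the job is handed in; nothing more can be done
the job is handed in; nothing more can be done
```

The case now stands on its hinge edge, closed up against the two standing cases. The steel bookend is on the stand with its plate flat against the middle of the case. I handed the job in at about 31.5 s of the 70 s allowed.

**What I did:** I lifted the case by its overhanging edge, tipped it upright in the gripper and let go; it stood by itself. I then slid it about 50 mm against the row with a low push. The bookend I carried over the row and set down. Because the fingertips, not the plate, may have been touching the case as I let go, I also pushed gently on the end of its foot. That met 17 N with under 2 mm of give.

**Last checks:**
- **Row:** in the top view, after the push, the three cases were within about 2 mm of one line and agreed in yaw to about 0.1°.
- **Bookend:** the plate is about mid-face, with no gap visible in either camera. I judged contact from the pictures and the push force, not by measuring a gap.
- **Bystanders:** the jar, the screwdriver and the turquoise look-alikes are where they were, and the gripper is clear of everything.
- **Disagreements:** the two cameras differed by about 4 mm and 2° on where the bookend first stood. The measured gap from the lying case to the row was 57 mm, not the stated 30 to 50 mm. Neither caused trouble.

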